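Centre a clay pot between converging fences and put its lid on

ROBOT

A 6-joint arm with a two-finger parallel gripper is mounted at the origin on a cart in front of the work surface, level with it; the furniture and walls round the work are solid. World frame = base frame: x ahead of the robot, y to its left, z up, the work surface at z = 0. Lengths are in m, angles in rad, forces in N, time in s.
With the tool pointing down it reaches from about 0.35 to 0.975 m from the base axis. Payload 7.1 kg.
Tool frame: the origin (TCP) lies at the very end of the fingers, on their centre line; the grasp point (between the pads) lies robot.grasp_offset behind it (robot.grasp_offset is the distance from the TCP to the grasp point, in m); z points along the fingers, y is the direction in which the jaws open and shut (so a half turn about z gives the same grasp; the last joint's range is limited). The gripper opens to 88 mm and grips with 3 to 60 N. Pads are 20 mm wide; open, the fingers measure 115 mm over their backs; the gripper's body (75 mm by 178 mm) begins 61 mm behind the grasp point.
Start: joints at [-1.188, 0.423, 1.63, -0, 1.089, -0.019], TCP at [0.244, -0.575, 0.19] pointing down, gripper open.
Joint ranges: [-3, 3], [-0.9, 2.11], [0.09, 2.58], [-1.31, 4.45], [0.11, 2.69], [-2.54, 2.54]. Speed limits (rad/s): [2.39, 2.39, 3.01, 3.14, 3.14, 3.14].

INTERFACE

Orientations are given as a rotation vector (axis times angle).
In Python, from bench import robot gives the robot as it stands. The module is installed in compiled form; this text tells all that it offers.
- The arm moves only by the shell command python3 -m inch 'ROWS' [OPENING] [FORCE]. ROWS is JSON, a list of rows, each a list of 6 numbers: the shift along the tool's x, y, z in cm, then the turn, a rotation vector about the tool's x, y, z in rad. A call has 1 to 8 rows; each row is the pose to reach, as a shift and turn from the pose measured when the call began, along the tool's axes at that moment; what a row does not reach only later rows make up. A row lasts 1/8 s, in which the tool goes at most 62.5 mm and 10.7 degrees, less where a joint would pass 70% of its speed; a pose out of reach is approached as far as the arm can. A call with a gripper value outside its range is refused whole. OPENING is the finger opening in cm, from 0 to 8.78, set as the call begins (- or left out, the last holds). The fingers move at their own pace and stop on an object; FORCE is the grip in N (left out, the last holds). Time passes only in rows, so rows that repeat a pose let the fingers close. It gives the time, the measured TCP pose, the force and the opening at its end, in the units of the state.
- robot.read_state(): the state, without advancing time (a new reading comes with each control period).
- robot.read_camera(name): name is "side" or "top" or "wrist"; returns (picture, depth): 480x640x3 uint8, red, green, blue; 480x640 float32, m along the optical axis (not along the pixel's ray), 0 where there is no reading.
- robot.camera_model(name): a dict with "K" (3x3 intrinsics, pixels), "R" (3x3) and "t" (3): a world point X has camera coordinates R X + t. Camera axes: x right, y down, z forward; pixel columns grow to the right and rows downward; lengths in m; the calibration is good to about 2 mm. A picture is of the moment at which its call begins: read the wrist's pose just before it. camera_model takes no time and is no camera call; for the wrist camera it gives the pose at the moment of the call.
- robot.finish_job(): hands the job in, once; it reports no verdict.
The state is a dict: "t": time; "q": joint angles; "qvel": joint speeds; "joint_efforts": joint torques, N m; "tool_pos": TCP position; "tool_rot": TCP orientation; "force": force on the tool from outside, world axes, zero at the start; "moment": the same for the moment, N m; "finger_gap": opening from 0.0 (shut) to 1.0 (fully open).
Only numpy, scipy, OpenCV 4.12 (cv2) and the standard library are available. Lean on these libraries where they do the work, as an engineer would, in place of code of your own. Each camera call takes 0.05 s, during which the arm holds its last target.

TASK

Slide the grey clay pot along its plywood board into the narrowing gap between the two wooden fences until it has centred itself and you feel it bear firmly on both of them at once (hold it there for a moment with about 12 N), then set the wooden lid on it, knob up, fully seated and level, and let go. The clay is still soft: keep the pot upright on the board without lifting it, and never press it harder than about 20 N. Leave the other things on the table where they are.

Things in the scene. Friction and masses are not known exactly. Their poses are not given: they have to be found in the camera images.
- jig: the centring board, fixed to the table: rectangular plywood, 240 mm (its x) by 216 mm (its y), top face 12 mm above its origin, which is the middle of its underside on the table. Its x axis is the direction in which the two fences converge and in which the pot is pushed; the fences lie the same to either side of this axis; z is up.
- track: the slot in the board that carries both fences; origin: middle of the board's top face, axes as the board's. Fences: waxed hardwood bars (friction about 0.2), rigid, 115 mm long, 18 thick, 38 high above the board, each at 30 degrees to x, closing towards +x from a mouth about 155 mm wide to a gap of 38 mm; low struts and a cross bar with a wing nut lie ahead of them.
- home_near (a point): the nearest place where the pot's centre can come to bear on both fences: on the board's x axis, 12 mm ahead of its middle, 29 mm above its top. Both fences are clamped fast as one piece, but at another place along the slot each time, which is NOT told: the true home is 0 to 27 mm farther along +x from this point. Feel for it.
- pot: the grey hand-built clay pot, round and nearly straight-sided, about 59 mm across and 58 mm high, flaring slightly so that it is widest near the rim (a push up there tips it over the fences; a push below the fences' top does not), mouth about 45 mm wide, wall about 6 mm, about 130 g, standing upright on the board at the mouth of the fences, not centred. Origin: the centre of its underside; z up.
- pot_center (a point): the centre of that pot, half-way up: 29 mm above its underside and 29 mm below its rim.
- lid: the wooden lid of the pot, knob up, lying on the table beside the board: a disc 69 mm across whose underside rim is 6 mm above the origin, with a locating boss below it (36 mm across, tapering to 33 mm, 6 mm deep) that goes loosely into the pot's mouth. Origin: centre of the boss's underside; z up, along the knob. Seated on the pot, the origin is 52 mm above the underside of the pot (23 mm above its centre). Total height 39.5 mm, about 70 g.
- lid_knob (a point): the middle of the lid's knob, 31 mm above the lid's origin: round, 21 mm across at its widest, from 30 to 35 mm above the origin, narrowing to 15 mm below.
- eraser_center (a point): a bystander: small eraser, 19x40x12 mm, lying on the table near the robot; point at its centre
- ring_cutter_center (a point): a bystander: metal ring cutter, 48 mm across, 22 mm high, on the table left of the board; point at its centre
- dark_pot_center (a point): a bystander: another, dark brown clay pot, 64 mm across and 70 mm high, on the table left of the board; point at its centre
- wood_rib_center (a point): a bystander: flat wooden rib, 40x89x8 mm, on the table to the right of the lid; point at its centre
Not all that is in view belongs to the job. Of the things that look like the lid, the largest one is meant.

How it is judged:
By the outcome, as a careful person would: the job done as asked, in the order asked, and still so for the second after the job is handed in, with the robot touching nothing.
It also fails if it takes over 67 s, if anything falls off the work surface, if the arm or the gripper's body presses on something with over 40 N, if the wrist force passes 120 N, or if a joint passes its speed limit or range.

## Working session

There is one attempt and no reset: what is moved stays moved. The work goes in short steps, Python scripts to look and compute and a shell command to move; the robot and the scene stay as the last step left them, time stands still between calls to the robot, and variables do not carry over. Pictures are saved under pics/ and viewed, and the job is handed in when it is done.

```bash
mkdir -p pics; ls; python3 - <<'E'
from bench import robot
import cv2,numpy as np
s=robot.read_state(); print(s); print(robot.grasp_offset)
for n in ["top","side","wrist"]:
    m=robot.camera_model(n); print(n,m)
    p,d=robot.read_camera(n)
    cv2.imwrite(f"pics/{n}0.png",p[:,:,::-1]); np.save(f"{n}0.npy",d)
E
```

```text
pics
{'t': 0.0, 'q': array([-1.18797293e+00,  4.23806873e-01,  1.63070233e+00, -1.47698710e-05,
        1.08856380e+00, -1.89903112e-02]), 'qvel': array([-0.00045918,  0.00124825, -0.00179809, -0.00038032,  0.00037261,
       -0.00100299]), 'joint_efforts': array([-3.18892780e-04, -5.44608843e+01, -2.73673904e+01,  6.44085975e-02,
        2.27271288e-02, -1.47124433e-04]), 'tool_pos': array([ 0.24423041, -0.57465169,  0.18881808]), 'tool_rot': array([-3.07697620e+00, -6.26650501e-01,  4.40690085e-04]), 'force': array([ 0.16350758, -0.90841413, -1.20099541]), 'moment': array([ 0.00267207,  0.01986367, -0.01827367]), 'finger_gap': 0.9992481678170624}
0.0187
top {'K': array([[471.31772938,   0.        , 318.03104853],
       [  0.        , 471.31772938, 240.88500318],
       [  0.        ,   0.        ,   1.        ]]), 'R': array([[ 0.00458577, -0.99998762,  0.00193019],
       [-0.99581614, -0.00474278, -0.09125634],
       [ 0.09126436, -0.00150364, -0.99582556]]), 't': array([0.05442138, 0.5545823 , 1.06066489])}
side {'K': array([[476.43222905,   0.        , 314.25062887],
       [  0.        , 476.43222905, 236.25878158],
       [  0.        ,   0.        ,   1.        ]]), 'R': array([[-0.95608846, -0.29273962,  0.01408434],
       [-0.12032872,  0.34826692, -0.92964033],
       [ 0.26723745, -0.89051315, -0.36819897]]), 't': array([0.5474858 , 0.0884007 , 0.94355569])}
wrist {'K': array([[373.78619834,   0.        , 323.27438242],
       [  0.        , 373.78619834, 238.13604694],
       [  0.        ,   0.        ,   1.        ]]), 'R': array([[ 3.91735010e-01, -9.20078032e-01, -3.10479015e-04],
       [-8.84577514e-01, -3.76712998e-01,  2.74972616e-01],
       [-2.53113225e-01, -1.07441758e-01, -9.61452008e-01]]), 't': array([-0.6257341 , -0.03296806,  0.38951208])}
```

View pics/top0.png

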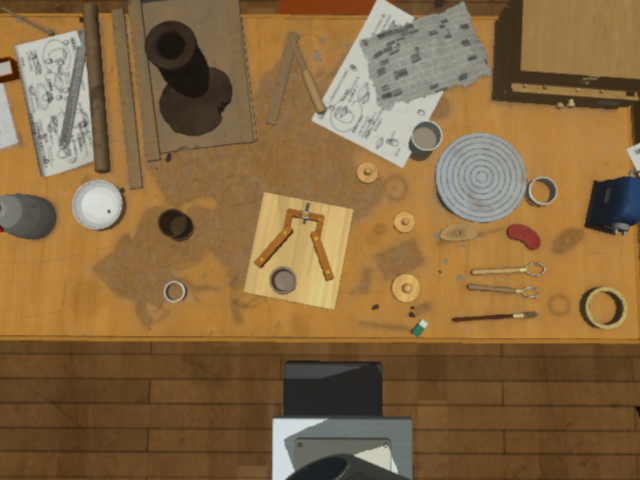

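View pics/side0.png

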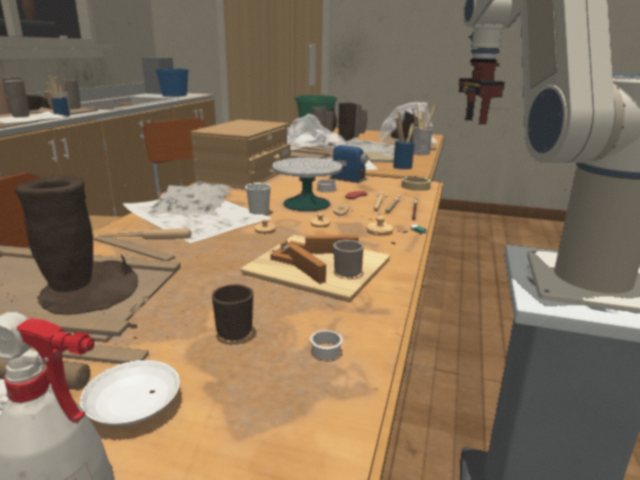

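View pics/wrist0.png

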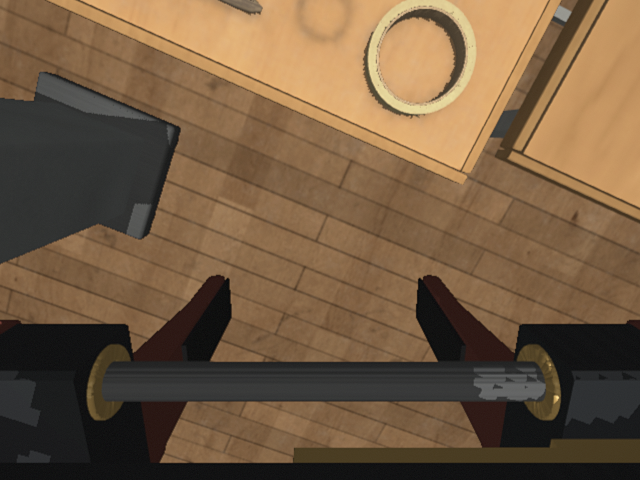

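The top view shows the board around (300,250), with the grey pot at (284,280) inside the mouth of the fences. The fences close towards the image top, which is world +x. The largest lid is at (406,288), with the eraser at (419,327). The dark pot is at (176,225) and the ring cutter at (175,292).

```bash
cat > h.py <<'E'
import numpy as np,cv2
from bench import robot
def ray(m,uv,z):
    K,R,t=m["K"],m["R"],m["t"]; uv=np.atleast_2d(uv).astype(float)
    d=np.c_[(uv[:,0]-K[0,2])/K[0,0],(uv[:,1]-K[1,2])/K[1,1],np.ones(len(uv))]@R
    c=-R.T@t
    return c+d*((z-c[2])/d[:,2])[:,None]
def proj(m,X):
    X=np.atleast_2d(X); c=X@m["R"].T+m["t"]; p=c@m["K"].T; return p[:,:2]/p[:,2:]
def cloud(m,d):
    K=m["K"];v,u=np.mgrid[:480,:640]
    c=np.stack([(u-K[0,2])/K[0,0]*d,(v-K[1,2])/K[1,1]*d,d],-1)
    return (c-m["t"])@m["R"]
E
python3 - <<'E'
from h import *
m=robot.camera_model("top");im=cv2.imread("pics/top0.png");d=np.load("top0.npy")
P=cloud(m,d); 
np.set_printoptions(precision=4,suppress=True)
print("heights table",np.median(P[300:330,330:380,2]), "board",np.median(P[285:295,310:320,2]))
hsv=cv2.cvtColor(im,cv2.COLOR_BGR2HSV)
for (u,v) in [(300,280),(340,230),(284,280),(273,280),(284,270),(406,288),(395,285),(280,240),(200,310)]: print(u,v,hsv[v,u],P[v,u])
cv2.imwrite("pics/crop.png",cv2.resize(im[180:345,230:450],None,fx=3.6,fy=3.6,interpolation=cv2.INTER_CUBIC))
E
```

```text
heights table -0.0005033996433398507 board 0.011691871732341281
300 280 [ 19 118 207] [0.4644 0.0983 0.0136]
340 230 [ 22 111 214] [0.5816 0.0056 0.0094]
284 280 [ 18  66 131] [0.4642 0.135  0.0169]
273 280 [19 94 65] [0.4639 0.1581 0.0409]
284 270 [17 92 69] [0.4871 0.1349 0.0224]
406 288 [ 18 139 202] [ 0.4473 -0.142   0.0381]
395 285 [ 18 140 204] [ 0.4539 -0.1212  0.0138]
280 240 [ 15 188 167] [0.5536 0.1427 0.0502]
200 310 [ 17 172 175] [0.394  0.3306 0.0006]
```

View pics/crop.png

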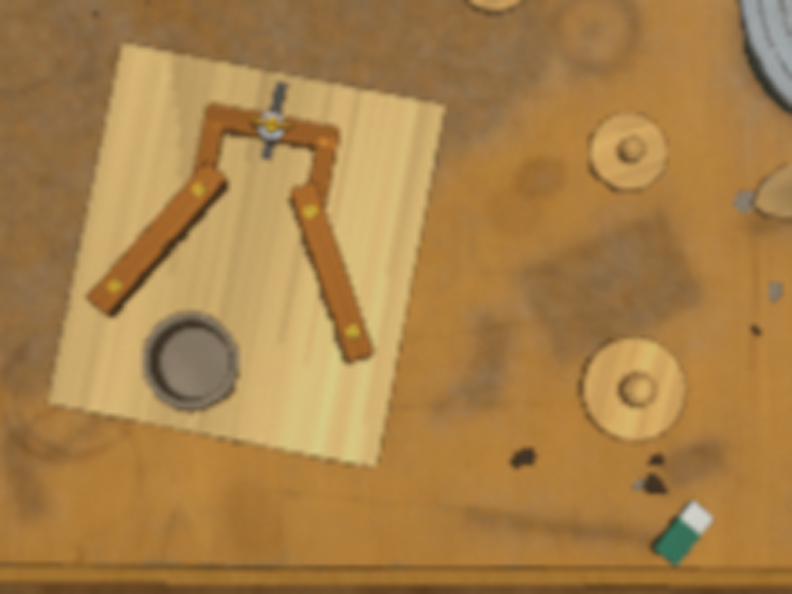

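```bash
cat >> h.py <<'E'
np.set_printoptions(precision=4,suppress=True)
E
python3 - <<'E'
from h import *
m=robot.camera_model("top");im=cv2.imread("pics/top0.png");d=np.load("top0.npy")
f=lambda u,v:((u+.5)/3.6-.5+230,(v+.5)/3.6-.5+180)
C=ray(m,[f(122,44),f(444,104),f(377,466),f(50,403)],.012)
print(C, C.mean(0)); 
for i in range(4): print(np.linalg.norm(C[i]-C[i-1]))
x=(C[0]+C[1]-C[2]-C[3]);y=(C[0]+C[3]-C[1]-C[2])
print("yaw",np.degrees(np.arctan2(x[1],x[0])),np.degrees(np.arctan2(-y[0],y[1])))
hsv=cv2.cvtColor(im,cv2.COLOR_BGR2HSV)
# pot rim mask
P=cloud(m,d)
mask=((hsv[...,1]<125)&(hsv[...,2]<160)).astype(np.uint8)*255
sub=np.zeros_like(mask); sub[255:305,260:310]=mask[255:305,260:310]
c=max(cv2.findContours(sub,0,1)[0],key=cv2.contourArea); (u,v),r=cv2.minEnclosingCircle(c); print("potpx",u,v,r,cv2.contourArea(c),cv2.fitEllipse(c))
e=cv2.fitEllipse(c)[0]
print("pot rim",ray(m,[e,(u,v),f(191,361)],.07))
q=P[(P[...,2]>.06)&(P[...,2]<.08)&(np.hypot(P[...,0]-.46,P[...,1]-.133)<.05)]; print(len(q),q.min(0),q.max(0),(q.min(0)+q.max(0))/2)
q=P[(P[...,2]>.007)&(P[...,2]<.02)&(np.hypot(P[...,0]-.45,P[...,1]+.14)<.05)]; print(len(q),q.min(0),q.max(0),(q.min(0)+q.max(0))/2,np.median(q,0))
q=P[(P[...,2]>.03)&(P[...,2]<.05)&(np.hypot(P[...,0]-.45,P[...,1]+.14)<.05)]; print(len(q),q.min(0),q.max(0),q.mean(0))
print("lid",ray(m,[f(633,388)],.014),ray(m,[f(638,389)],.0385))
# fences
for n,a in [("L out end",(98,300)),("L bolt near",(114,285)),("L bolt far",(198,190)),("R bolt far",(310,211)),("R bolt near",(352,331))]: print(n,ray(m,[f(*a)],.05))
E
```

```text
[[ 0.6708  0.1858  0.012 ]
 [ 0.6322 -0.0247  0.012 ]
 [ 0.3981  0.0187  0.012 ]
 [ 0.4372  0.2285  0.012 ]] [0.5346 0.1021 0.012 ]
0.237520463361182
0.2140411607593115
0.23812580176672857
0.21341606266364235
yaw -10.416232730979726 -10.476869929593718
potpx 283.0 280.0 14.14223575592041 551.0 ((282.6530456542969, 280.1026306152344), (25.810815811157227, 27.339155197143555), 160.0471649169922)
pot rim [[0.4635 0.1342 0.07  ]
 [0.4638 0.1335 0.07  ]
 [0.4639 0.1341 0.07  ]]
202 [0.4354 0.1049 0.0605] [0.4945 0.1623 0.0743] [0.465  0.1336 0.0674]
601 [ 0.4149 -0.1801  0.0074] [ 0.4818 -0.1144  0.0187] [ 0.4484 -0.1473  0.0131] [ 0.4493 -0.1449  0.013 ]
66 [ 0.4405 -0.1561  0.0323] [ 0.4586 -0.1372  0.0424] [ 0.4492 -0.1465  0.0374]
lid [[ 0.4485 -0.1453  0.014 ]] [[ 0.448  -0.1439  0.0385]]
L out end [[0.5017 0.1939 0.05  ]]
L bolt near [[0.5111 0.1841 0.05  ]]
L bolt far [[0.5709 0.1324 0.05  ]]
R bolt far [[0.558  0.0622 0.05  ]]
R bolt near [[0.4832 0.0357 0.05  ]]
```

```bash
cat >> h.py <<'E'
from scipy.spatial.transform import Rotation as Ro
BC=np.array([.5346,.1021,.012]); YAW=np.radians(-10.44)
bX=np.array([np.cos(YAW),np.sin(YAW),0]); bY=np.array([-np.sin(YAW),np.cos(YAW),0])
def b2w(x,y,z): return BC+bX*x+bY*y+np.array([0,0,z])   # z above board top
def w2b(p): d=np.asarray(p)-BC; return np.array([d@bX,d@bY,d[2]])
def tool(yaw,tilt=0):
    x=np.array([np.cos(yaw),np.sin(yaw),0]); z=np.array([0,0,-1.]); y=np.cross(z,x)
    return Ro.from_matrix(np.c_[x,y,z])*Ro.from_rotvec([0,tilt,0])
def row(pos,R,s=None):
    s=s or robot.read_state(); R0=Ro.from_rotvec(s["tool_rot"])
    return np.round(np.r_[R0.inv().apply(np.asarray(pos)-s["tool_pos"])*100,(R0.inv()*R).as_rotvec()],3)
def st():
    s=robot.read_state(); R=Ro.from_rotvec(s["tool_rot"]).as_matrix()
    print("t %.2f"%s["t"],"pos",s["tool_pos"],"board",w2b(s["tool_pos"])*1000,"F",s["force"],"Fb",[s["force"]@bX,s["force"]@bY],"gap",s["finger_gap"]*.088,"z",R[:,2],"yaw",np.degrees(np.arctan2(R[1,0],R[0,0])))
E
python3 - <<'E'
from h import *
T=tool(YAW,.26)
print(row([.45,-.3,.19],tool(YAW,0)))
print(b2w(-.128,.0186,.033)); print(w2b([.464,.134,.07]))
E
```

```text
[ 29.679 -17.244  -0.081  -0.001   0.      0.584]
[0.4121 0.1436 0.045 ]
[-0.0752  0.0186  0.058 ]
```

```bash
python3 -m inch '[[6,-3.5,0,0,0,0.15],[12,-7,0,0,0,0.3],[18,-10.5,0,0,0,0.45],[24,-14,0,0,0,0.58],[29.7,-17.2,0,0,0,0.584]]' 3 5
python3 - <<'E'
from h import *
st(); print(row(b2w(-.128,.0186,.12),tool(YAW,.26)))
E
```

```text
t: 0.78
tool_pos: [0.4324, -0.3232, 0.1892]
tool_rot: [-3.127, 0.289, 0.001]
force: [-0.0, 0.0, 0.9]
finger_gap: 0.469
t 0.78 pos [ 0.4324 -0.3232  0.1892] board [ -23.4099 -436.7519  177.1698] F [-0.0127  0.0396  0.8768] Fb [np.float64(-0.0197113594578424), np.float64(0.036656741604768665)] gap 0.041257697775962644 z [-0.0003  0.001  -1.    ] yaw -10.542252155176133
[-10.537 -45.511   5.766  -0.001   0.261  -0.002]
```

```bash
python3 -m inch '[[-1.3,-6,0,0,0,0],[-2.6,-12,1,0,0,0],[-4,-18,2,0,0,0],[-5.3,-24,3,0,0.05,0],[-6.6,-30,4,0,0.1,0],[-8,-36,5,0,0.15,0],[-9.3,-42,5.8,0,0.2,0],[-10.5,-45.5,5.8,0,0.26,0]]'
python3 - <<'E'
from h import *
st(); print(row(b2w(-.128,.0186,.12),tool(YAW,.26)));print(row(b2w(-.128,.0186,.03),tool(YAW,.26)))
E
```

```text
t: 1.78
tool_pos: [0.4122, 0.1459, 0.1315]
tool_rot: [3.081, -0.282, 0.405]
force: [0.5, -0.4, -0.1]
finger_gap: 0.34
t 1.77 pos [0.4122 0.1459 0.1315] board [-128.3248   20.8805  119.5168] F [ 0.523  -0.3769 -0.0735] Fb [np.float64(0.5826868732845863), np.float64(-0.2759038666539605)] gap 0.029903573639667475 z [ 0.2544 -0.045  -0.9661] yaw -10.47517291196628
[ 0.044  0.228 -0.039 -0.002 -0.001 -0.001]
[-2.281  0.246  8.656 -0.002 -0.001 -0.001]
```

Positioned behind the pot. I'll take a look from here before descending.

```bash
python3 - <<'E'
from h import *
m=robot.camera_model("wrist");p,d=robot.read_camera("wrist"); cv2.imwrite("pics/wrist1.png",p[:,:,::-1])
P=cloud(m,d); q=P[(P[...,2]>.062)&(P[...,2]<.078)&(np.hypot(P[...,0]-.464,P[...,1]-.134)<.05)]
print(len(q),q.min(0),q.max(0),(q.min(0)+q.max(0))/2)
print(proj(m,[.464,.134,.07]))
E
```

```text
1884 [0.4345 0.1041 0.062 ] [0.4939 0.1635 0.0713] [0.4642 0.1338 0.0667]
[[325.4846 190.4541]]
```

View pics/wrist1.png

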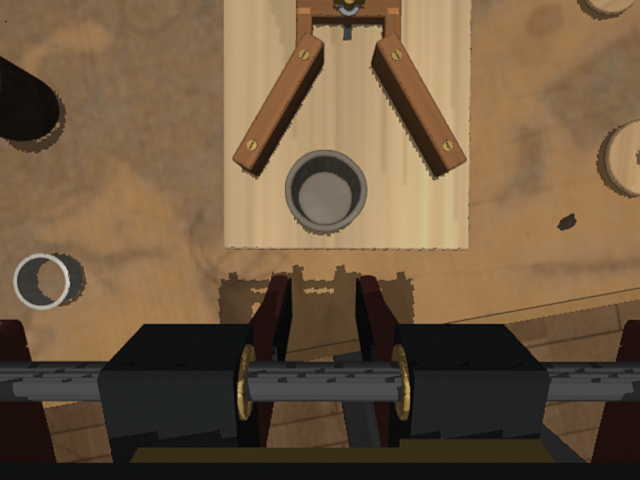

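The wrist view shows the pot rim centred at (326,190). The fingers are behind it at (271,285) and (372,285), and the fence bolts are at (305,55), (251,145), (396,55) and (448,145). Next I'll estimate home from the bolts, then descend.

```bash
python3 - <<'E'
from h import *
m=robot.camera_model("wrist")
for a in ray(m,[(305,55),(251,145),(396,55),(448,145)],.05): print(w2b(a)*1000)
for a in ray(m,[(224,248),(469,247)],.012): print(w2b(a)*1000)
E
python3 -m inch '[[-0.6,0.2,2.5,0,0,0],[-1.2,0.25,5,0,0,0],[-1.9,0.25,7.3,0,0,0],[-2.3,0.25,8.7,0,0,0],[-2.3,0.25,8.7,0,0,0]]'
python3 - <<'E'
from h import *
st(); print(row(b2w(-.105,.0186,.03),tool(YAW,.26)));print(row(b2w(-.05,0.0,.03),tool(YAW,.26)))
E
```

```text
[28.8853 36.4481 38.    ]
[-39.8746  78.0001  38.    ]
[ 28.8748 -33.2821  38.    ]
[-39.8106 -73.5085  38.    ]
[-120.8113  109.233     0.    ]
[-119.7054 -104.898     0.    ]
t: 2.45
tool_pos: [0.4136, 0.1422, 0.0455]
tool_rot: [3.093, -0.277, 0.387]
force: [0.6, -0.6, 0.6]
finger_gap: 0.344
t 2.45 pos [0.4136 0.1422 0.0455] board [-126.2335   17.5417   33.5422] F [ 0.6221 -0.5537  0.609 ] Fb [np.float64(0.7121248745438489), np.float64(-0.4317868471644598)] gap 0.03026980395558594 z [ 0.2435 -0.034  -0.9693] yaw -10.307922212695322
[ 1.972 -0.092  0.866 -0.011  0.012  0.002]
[ 7.299  1.794  2.197 -0.011  0.012  0.002]
```

```bash
python3 -m inch '[[0.8,0,0.5,0,0.01,0],[1.4,-0.08,0.86,0,0.01,0],[1.8,-0.05,0.9,0,0.01,0],[2.3,0.05,1.0,0,0.01,0],[2.9,0.2,1.15,0,0.01,0],[3.6,0.4,1.35,0,0.01,0],[4.3,0.6,1.5,0,0.01,0],[5,0.8,1.65,0,0.01,0]]'
python3 - <<'E'
from h import *
st(); print(row(b2w(-.042,.0015,.03),tool(YAW,.26)))
m=robot.camera_model("wrist");p,d=robot.read_camera("wrist"); cv2.imwrite("pics/wrist2.png",p[:,:,::-1])
E
```

```text
t: 3.45
tool_pos: [0.4644, 0.1249, 0.0417]
tool_rot: [3.09, -0.277, 0.402]
force: [0.8, 0.2, 0.5]
finger_gap: 0.343
t 3.45 pos [0.4644 0.1249 0.0417] board [-73.163    9.6677  29.7375] F [0.7935 0.1666 0.5029] Fb [np.float64(0.7501351548370392), np.float64(0.30761256985390706)] gap 0.030188104667663876 z [ 0.253  -0.0357 -0.9668] yaw -10.320052645643349
[ 3.018  0.831  0.761 -0.011  0.002  0.002]
```

View pics/wrist2.png

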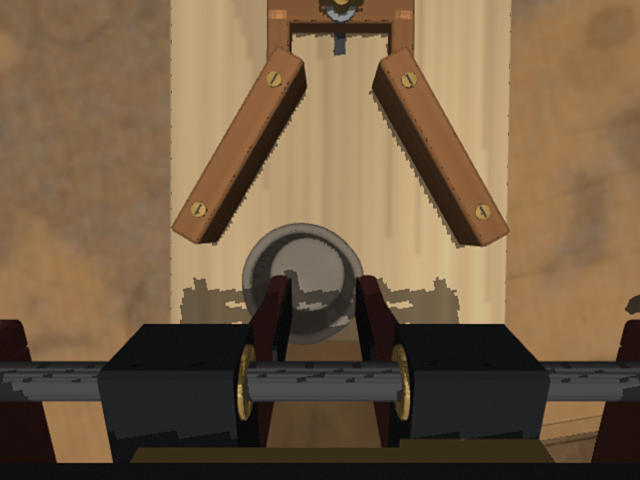

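```bash
python3 - <<'E'
from h import *
m=robot.camera_model("wrist")
print(w2b(ray(m,[(303,283)],.07)[0])*1000)
for e in [(245,275),(362,275),(303,224)]: print(w2b(ray(m,[e],.07)[0])*1000)
m2=robot.camera_model("side");p,d=robot.read_camera("side"); cv2.imwrite("pics/side1.png",cv2.resize(p[190:310,230:430,::-1],None,fx=4,fy=4))
E
```

```text
[-73.4256  18.4366  58.    ]
[-69.7502  46.3916  58.    ]
[-69.388   -9.8819  58.    ]
[-45.0672  18.5577  58.    ]
```

View pics/side1.png

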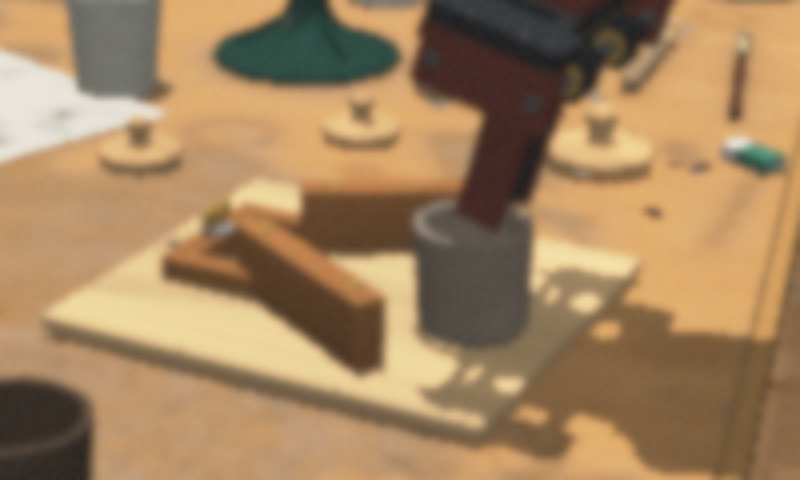

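```bash
python3 - <<'E'
from h import *
s=robot.read_state();R=Ro.from_rotvec(s["tool_rot"]).as_matrix();tp=s["tool_pos"]
for n in ["wrist","side","top"]:
    m=robot.camera_model(n)
    print(n,"tips",proj(m,[tp+R[:,1]*.015,tp-R[:,1]*.015,tp+R[:,0]*.01,tp]),"pot rim c",proj(m,b2w(-.0735,.0184,.058)),"bot",proj(m,b2w(-.0735,.0184,0)))
p,d=robot.read_camera("wrist");m=robot.camera_model("wrist");P=cloud(m,d)
for v,u in [(275,250),(278,283),(300,275),(320,265),(320,283),(340,320),(275,358),(285,365),(230,303),(260,303)]: print((u,v),w2b(P[v,u])*1000)
p,d=robot.read_camera("top");m=robot.camera_model("top")
cv2.imwrite("pics/top1.png",cv2.resize(p[200:320,230:390,::-1],None,fx=5,fy=5,interpolation=cv2.INTER_CUBIC))
cv2.imwrite("pics/wrist3.png",cv2.resize(cv2.imread("pics/wrist2.png")[200:350,220:420],None,fx=4,fy=4,interpolation=cv2.INTER_CUBIC))
E
```

```text
wrist tips [[348.7697 273.9944]
 [294.7852 273.9602]
 [321.7743 256.9219]
 [321.7787 273.9773]] pot rim c [[302.9923 282.165 ]] bot [[308.8093 269.6634]]
side tips [[351.2058 252.4306]
 [345.1613 257.6671]
 [343.7982 252.8687]
 [348.2236 255.0141]] pot rim c [[347.369 243.376]] bot [[346.2083 270.4083]]
top tips [[294.2731 280.8709]
 [281.1758 278.4408]
 [288.4709 275.4045]
 [287.724  279.6558]] pot rim c [[282.9894 279.1369]] bot [[284.7962 279.3984]]
(250, 275) [-70.9117  44.1237  56.4788]
(283, 278) [-70.8037  26.7542  68.0195]
(275, 300) [-76.9691  27.5011  88.7536]
(265, 320) [-80.8122  28.6091 106.1473]
(283, 320) [-82.3174  23.013   99.7057]
(320, 340) [-102.0103   10.01     57.6372]
(358, 275) [-70.5431  -8.1608  56.973 ]
(365, 285) [-72.9233  -9.8315  73.781 ]
(303, 230) [-48.9726  18.4846  56.5954]
(303, 260) [-67.4568  21.6278   6.0081]
```

View pics/wrist3.png

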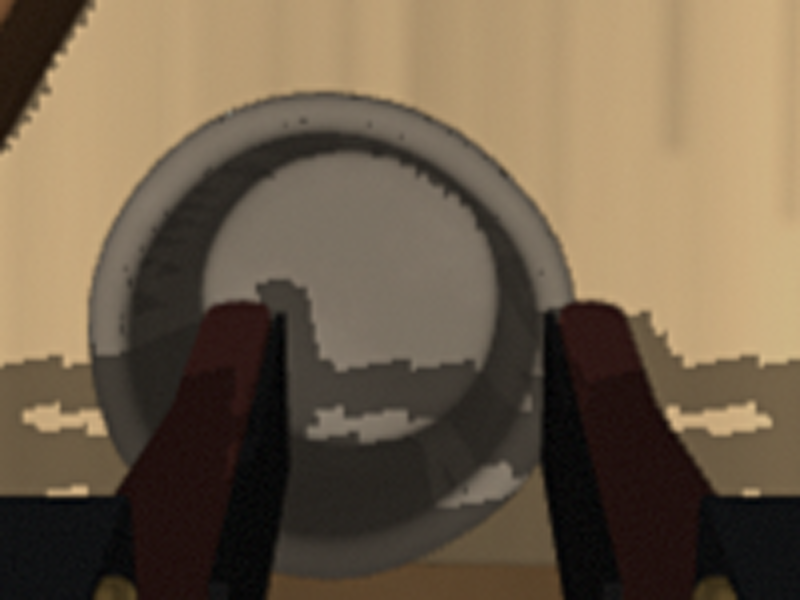

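View pics/top1.png

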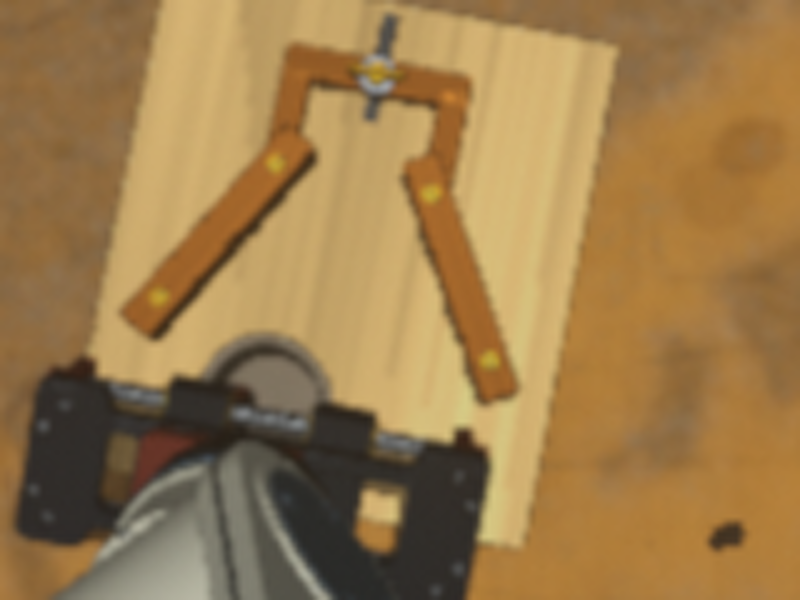

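```bash
python3 - <<'E'
from h import *
s=robot.read_state();R=Ro.from_rotvec(s["tool_rot"]).as_matrix();tp=s["tool_pos"]
m=robot.camera_model("wrist")
for x in [-.01,0,.01]:
  for z in [0,-.01,-.0187,-.035]:
    print(x,z,proj(m,[tp+R@[x,.015,z],tp+R@[x,-.015,z]]).round(1).tolist())
p,d=robot.read_camera("wrist")
# finger pixels depth into tool frame
P=cloud(m,d)
for u,v in [(275,278),(280,277),(284,279),(288,282),(290,285),(289,295),(285,310),(365,278),(358,282),(356,290),(360,300),(370,290)]:
    print((u,v),((P[v,u]-tp)@R*1000).round(1), p[v,u])
E
```

```text
-0.01 0 [[348.4, 290.6], [295.1, 290.6]]
-0.01 -0.01 [[349.6, 298.2], [293.8, 298.2]]
-0.01 -0.0187 [[350.8, 305.5], [292.5, 305.4]]
-0.01 -0.035 [[353.2, 320.9], [289.8, 320.9]]
0 0 [[348.8, 274.0], [294.8, 274.0]]
0 -0.01 [[350.0, 280.9], [293.4, 280.9]]
0 -0.0187 [[351.2, 287.5], [292.1, 287.5]]
0 -0.035 [[353.7, 301.5], [289.3, 301.5]]
0.01 0 [[349.1, 256.9], [294.4, 256.9]]
0.01 -0.01 [[350.4, 263.1], [293.0, 263.1]]
0.01 -0.0187 [[351.6, 269.0], [291.6, 269.0]]
0.01 -0.035 [[354.2, 281.6], [288.8, 281.5]]
(275, 278) [ 11.9 -21.2 -35.4] [44 22 18]
(280, 277) [ 12.3 -18.9 -35.1] [44 22 20]
(284, 279) [ 12.6 -16.8 -38.3] [45 22 20]
(288, 282) [ 10.8 -15.1 -37.5] [12 11 11]
(290, 285) [  9.5 -14.2 -37.9] [6 7 6]
(289, 295) [  7.8 -14.1 -44.9] [2 4 4]
(285, 310) [  8.9 -14.2 -61.3] [9 8 8]
(365, 278) [ 12.3  19.7 -36.2] [45 23 20]
(358, 282) [ 10.7  16.5 -37.2] [15 15 16]
(356, 290) [  5.3  16.  -33.8] [17 14 13]
(360, 300) [  9.7  15.9 -53.9] [12  9 10]
(370, 290) [ 12.1  20.4 -49.3] [44 21 18]
```

```bash
python3 - <<'E'
from h import *
R=Ro.from_rotvec([-3.07697620e+00, -6.26650501e-01,  4.40690085e-04]).as_matrix();tp=np.array([ 0.24423041, -0.57465169,  0.18881808])
m=robot.camera_model("side")
for z in [0,-.0187,-.035]: print(z,proj(m,[tp+R@[0,.05,z],tp+R@[0,-.05,z]]).round(1).tolist())
im=cv2.imread("pics/side0.png"); cv2.imwrite("pics/s0c.png",cv2.resize(im[60:180,420:540],None,fx=5,fy=5,interpolation=cv2.INTER_CUBIC))
d=np.load("wrist0.npy")
for u,v in [(222,280),(228,285),(420,285),(428,282)]: print(d[v,u])
E
```

```text
0 [[466.9, 129.7], [480.5, 135.1]]
-0.0187 [[467.7, 123.6], [481.4, 128.7]]
-0.035 [[468.3, 118.3], [482.2, 123.0]]
0.16837254
0.17146015
0.17040808
0.16573274
```

View pics/s0c.png

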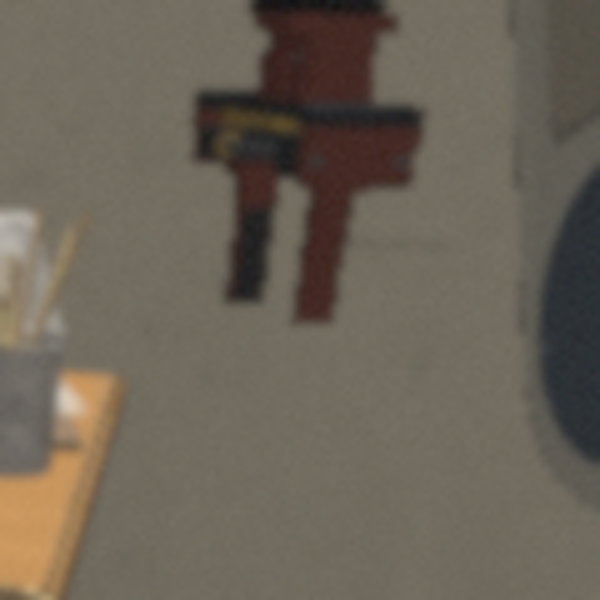

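Nothing has touched the pot yet. The wrist depth and the side view both put the visible fingertips about 31–35 mm short of the reported TCP, so the fingers passed over the rim instead of behind the pot. I'll work from the measured fingertip instead, so I'm backing off now and will confirm the offset by touch later.

```bash
cat >> h.py <<'E'
D=.031
def rowt(tip,R,s=None): return row(np.asarray(tip)+D*R.as_matrix()[:,2],R,s)
_st=st
def st():
    _st(); s=robot.read_state(); R=Ro.from_rotvec(s["tool_rot"]).as_matrix()
    print("TIP board mm",w2b(s["tool_pos"]-D*R[:,2])*1000)
E
python3 - <<'E'
from h import *
st()
T=tool(YAW,.26)
print(rowt(b2w(-.09,.0186,.085),T),rowt(b2w(-.13,.0186,.085),T),rowt(b2w(-.13,.0186,.03),T))
E
```

```text
t 3.70 pos [0.4637 0.125  0.0416] board [-73.8975   9.6708  29.6403] F [0.9236 0.504  0.2152] Fb [np.float64(0.8169976627282115), np.float64(0.6630111799233833)] gap 0.029903159590449323 z [ 0.2526 -0.0359 -0.9669] yaw -10.320913024009188
TIP board mm [-81.8007   9.3463  59.6142]
[-0.137 -0.921 -2.654 -0.01   0.002  0.002] [-4.005 -0.939 -3.674 -0.01   0.002  0.002] [-5.407 -0.887  1.644 -0.01   0.002  0.002]
```

```bash
python3 -m inch '[[0,0,-1.5,0,0,0],[-0.1,-0.4,-2.7,0,0,0],[-2,-0.9,-3.2,0,0,0],[-4,-0.9,-3.7,0,0,0],[-4.8,-0.9,-1.5,0,0,0],[-5.4,-0.9,0.5,0,0,0],[-5.4,-0.9,1.6,0,0,0],[-5.4,-0.9,1.6,0,0,0]]'
python3 - <<'E'
from h import *
st(); T=tool(YAW,.26)
print(rowt(b2w(-.11,.0186,.03),T),rowt(b2w(-.042,.0015,.03),T))
for n in ["side","wrist"]:
    m=robot.camera_model(n);p,d=robot.read_camera(n)
    cv2.imwrite(f"pics/{n}4.png",cv2.resize(p[190:310,230:430,::-1],None,fx=4,fy=4) if n=="side" else p[:,:,::-1])
E
```

```text
t: 4.7
tool_pos: [0.4227, 0.1391, 0.0196]
tool_rot: [3.106, -0.27, 0.376]
force: [0.2, -0.4, 0.6]
finger_gap: 0.347
t 4.70 pos [0.4227 0.1391 0.0196] board [-116.7545   16.1121    7.5583] F [ 0.1639 -0.3723  0.5584] Fb [np.float64(0.228594640910998), np.float64(-0.3364088549517914)] gap 0.03049453064213028 z [ 0.2366 -0.0215 -0.9714] yaw -10.090556810653743
TIP board mm [-124.0883   15.4371   37.6707]
[ 1.254 -0.218  1.084 -0.022  0.021  0.006] [ 7.85   1.566  2.655 -0.022  0.021  0.006]
```

View pics/side4.png

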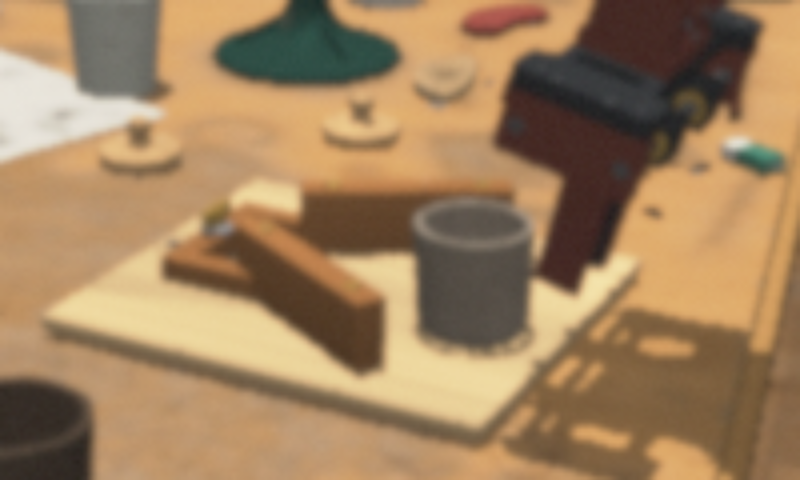

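View pics/wrist4.png

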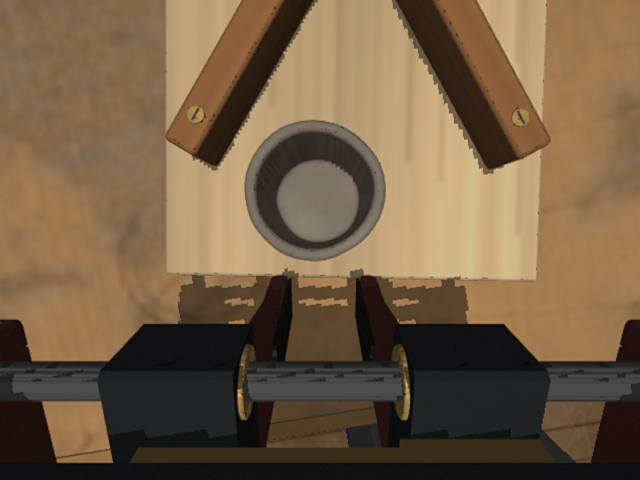

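The side and wrist pictures show the fingertips now behind the pot, low over the board edge. The pot is upright and unmoved, with its rim at (315,190) in the wrist view. Next I push it gently.

```bash
python3 -m inch '[[0.6,-0.15,0.7,-0.02,0.02,0],[1.2,-0.22,1.08,-0.02,0.02,0],[1.6,-0.2,1.2,-0.02,0.02,0],[2.1,-0.1,1.3,-0.02,0.02,0],[2.7,0.1,1.45,-0.02,0.02,0],[3.3,0.25,1.6,-0.02,0.02,0],[3.9,0.45,1.75,-0.02,0.02,0],[4.6,0.65,1.9,-0.02,0.02,0]]'
python3 - <<'E'
from h import *
st(); T=tool(YAW,.26)
print(rowt(b2w(-.042,.0015,.03),T))
for n in ["side","wrist"]:
    m=robot.camera_model(n);p,d=robot.read_camera(n)
    cv2.imwrite(f"pics/{n}5.png",cv2.resize(p[190:310,230:430,::-1],None,fx=4,fy=4) if n=="side" else p[:,:,::-1])
E
```

```text
t: 5.8
tool_pos: [0.4702, 0.1243, 0.0121]
tool_rot: [3.081, -0.272, 0.402]
force: [-3.7, 2.0, 3.6]
finger_gap: 0.338
t 5.80 pos [0.4702 0.1243 0.0121] board [-67.3856  10.11     0.0922] F [-3.7187  2.0254  3.6266] Fb [np.float64(-4.024138490783275), np.float64(1.3180444713072497)] gap 0.029768860409904476 z [ 0.2524 -0.0446 -0.9666] yaw -10.09466017665041
TIP board mm [-75.3325  10.0516  30.0563]
[ 3.218  0.881  0.858 -0.002  0.001  0.006]
```

View pics/side5.png

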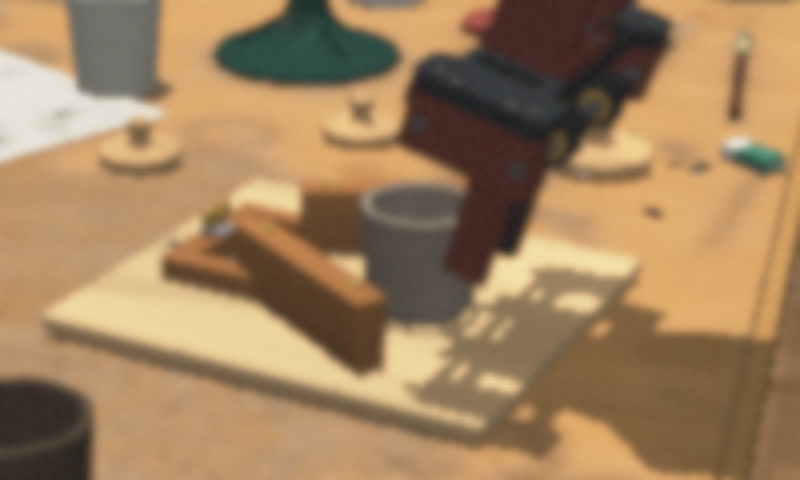

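View pics/wrist5.png

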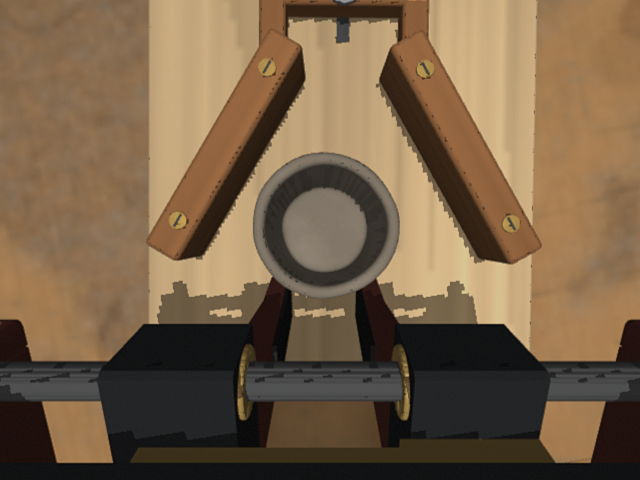

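```bash
python3 -m inch '[[0.4,0.15,0.1,0,0,0],[0.8,0.28,0.2,0,0,0],[1.2,0.4,0.3,0,0,0],[1.6,0.53,0.42,0,0,0],[2.0,0.65,0.53,0,0,0],[2.4,0.75,0.63,0,0,0],[2.4,0.75,0.63,0,0,0]]'
python3 - <<'E'
from h import *
st(); T=tool(YAW,.26)
m=robot.camera_model("wrist");p,d=robot.read_camera("wrist")
cv2.imwrite("pics/wrist6.png",p[:,:,::-1]);P=cloud(m,d)
B=(P-BC)@np.c_[bX,bY,[0,0,1]]*1000
q=B[(B[...,2]>50)&(B[...,2]<63)&(np.abs(B[...,1]-5)<40)&(B[...,0]>-80)&(B[...,0]<30)]
print(len(q),q.min(0),q.max(0),(q.min(0)+q.max(0))/2)
E
```

```text
t: 6.78
tool_pos: [0.4944, 0.1124, 0.0124]
tool_rot: [3.081, -0.274, 0.403]
force: [-1.4, -1.2, -0.6]
finger_gap: 0.342
t 6.78 pos [0.4944 0.1124 0.0124] board [-41.3889   2.8342   0.3762] F [-1.3873 -1.1704 -0.5824] Fb [np.float64(-1.1522048744937496), np.float64(-1.4023838759498328)] gap 0.03010019359375285 z [ 0.2535 -0.0445 -0.9663] yaw -10.154153792526118
TIP board mm [-49.3668   2.767   30.332 ]
7311 [-67.701  -28.9182  50.0004] [14.5057 30.6515 62.994 ] [-26.5977   0.8666  56.4972]
```

View pics/wrist6.png

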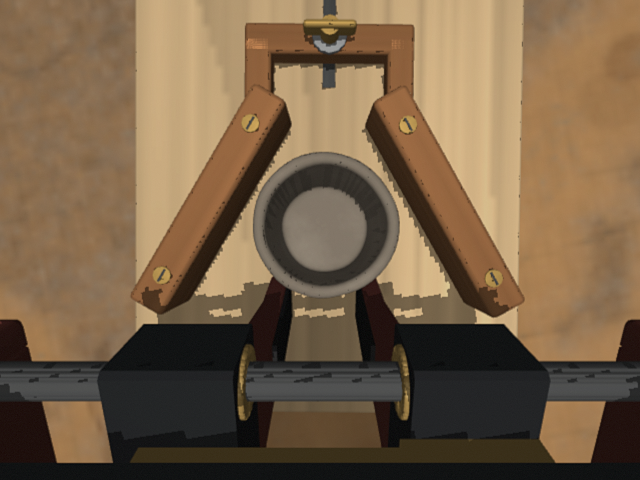

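```bash
python3 -m inch '[[-1.5,0.15,0,0,0,0],[-1.5,0.15,0,0,0,0],[-1.5,0.15,0,0,0,0],[-1.5,0.15,0,0,0,0],[-1.5,0.15,0,0,0,0]]' 0 5
python3 - <<'E'
from h import *
st(); T=tool(YAW,.26)
print(rowt(b2w(-.056,.0015,.031),T),rowt(b2w(-.030,.0015,.031),T))
E
```

```text
t: 7.45
tool_pos: [0.4801, 0.1135, 0.0086]
tool_rot: [3.081, -0.274, 0.404]
force: [0.4, -0.8, 0.5]
finger_gap: 0.005
t 7.45 pos [0.4801 0.1135 0.0086] board [-55.6254   1.3913  -3.3956] F [ 0.358  -0.7602  0.4963] Fb [np.float64(0.4898275429100637), np.float64(-0.682772436857538)] gap 0.0004404199347660406 z [ 0.2539 -0.0443 -0.9662] yaw -10.161665703057219
TIP board mm [-63.6142   1.317   26.5573]
[ 0.848 -0.007 -0.233 -0.002 -0.001  0.005] [ 3.36   0.006  0.437 -0.002 -0.001  0.005]
```

```bash
python3 -m inch '[[0.5,0,-0.2,0,0,0],[0.8,0,-0.23,0,0,0],[1.2,0,-0.13,0,0,0],[1.6,0,-0.03,0,0,0],[2.0,0,0.08,0,0,0],[2.4,0,0.18,0,0,0],[2.8,0,0.29,0,0,0],[3.2,0,0.4,0,0,0]]'
python3 - <<'E'
from h import *
st(); T=tool(YAW,.26)
print(rowt(b2w(-.026,.0015,.031),T),rowt(b2w(-.020,.0015,.031),T))
m=robot.camera_model("wrist");p,d=robot.read_camera("wrist")
cv2.imwrite("pics/wrist7.png",p[:,:,::-1])
E
```

```text
t: 8.45
tool_pos: [0.5119, 0.1079, 0.013]
tool_rot: [3.081, -0.274, 0.404]
force: [-2.4, 0.4, 2.8]
finger_gap: 0.009
t 8.45 pos [0.5119 0.1079 0.013 ] board [-23.3928   1.5408   0.9676] F [-2.4062  0.3978  2.771 ] Fb [np.float64(-2.438416685977166), np.float64(-0.04479800321552535)] gap 0.000756284270873914 z [ 0.2538 -0.0444 -0.9662] yaw -10.162484617782605
TIP board mm [-31.3801   1.4682  30.9209]
[ 0.52   0.007  0.131 -0.002 -0.001  0.005] [ 1.1    0.01   0.286 -0.002 -0.001  0.005]
```

View pics/wrist7.png

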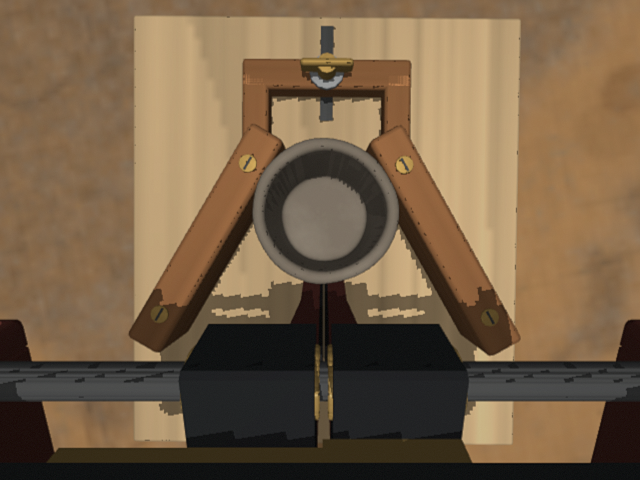

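```bash
python3 -m inch '[[0.1,0,0.02,0,0,0],[0.2,0,0.05,0,0,0],[0.2,0,0.05,0,0,0]]'; python3 -c "
from h import *
st()"
```

```text
t: 8.88
tool_pos: [0.5146, 0.1076, 0.0131]
tool_rot: [3.081, -0.274, 0.405]
force: [-1.1, 0.1, 1.2]
finger_gap: 0.008
t 8.88 pos [0.5146 0.1076 0.0131] board [-20.6204   1.7483   1.1301] F [-1.0875  0.0569  1.1744] Fb [np.float64(-1.0797855884355765), np.float64(-0.1411043318461649)] gap 0.0007341499361285936 z [ 0.2546 -0.0442 -0.966 ] yaw -10.167634519919277
TIP board mm [-28.6296   1.6644  31.0775]
```

```bash
python3 -m inch '[[0.1,0,0.02,0,0,0],[0.2,0,0.05,0,0,0],[0.2,0,0.05,0,0,0]]'; python3 -c "
from h import *
st()"
```

```text
t: 9.25
tool_pos: [0.5168, 0.1072, 0.0132]
tool_rot: [3.081, -0.274, 0.405]
force: [-0.8, 0.5, 0.6]
finger_gap: 0.006
t 9.25 pos [0.5168 0.1072 0.0132] board [-18.4053   1.7811   1.1902] F [-0.81    0.4708  0.6026] Fb [np.float64(-0.8819422081059378), np.float64(0.3162217776249767)] gap 0.0005082171058799981 z [ 0.2547 -0.0441 -0.966 ] yaw -10.171286399452285
TIP board mm [-26.4192   1.6953  31.1363]
```

```bash
python3 -m inch '[[0.1,0,0.02,0,0,0],[0.15,0,0.04,0,0,0],[0.15,0,0.04,0,0,0]]'; python3 -c "
from h import *
st()"
```

```text
t: 9.62
tool_pos: [0.5184, 0.1069, 0.0132]
tool_rot: [3.081, -0.274, 0.406]
force: [-0.6, -0.2, 0.9]
finger_gap: 0.007
t 9.62 pos [0.5184 0.1069 0.0132] board [-16.8014   1.8138   1.1837] F [-0.593  -0.158   0.8774] Fb [np.float64(-0.5545617484945066), np.float64(-0.2628009106150705)] gap 0.0006432976234637846 z [ 0.2548 -0.0441 -0.966 ] yaw -10.169139009522997
TIP board mm [-24.8173   1.7261  31.1293]
```

```bash
python3 -m inch '[[0.1,0,0.02,0,0,0],[0.15,0,0.04,0,0,0],[0.15,0,0.04,0,0,0]]'; python3 -c "
from h import *
st()
m=robot.camera_model('wrist');p,d=robot.read_camera('wrist')
cv2.imwrite('pics/wrist8.png',p[:,:,::-1])"
```

```text
t: 10.0
tool_pos: [0.5199, 0.1066, 0.0131]
tool_rot: [3.081, -0.274, 0.405]
force: [-1.3, -0.0, 0.7]
finger_gap: 0.011
t 10.00 pos [0.5199 0.1066 0.0131] board [-15.3035   1.8011   1.1372] F [-1.2571 -0.0021  0.7345] Fb [np.float64(-1.2359293974106593), np.float64(-0.2299038883648064)] gap 0.0009824976765091121 z [ 0.2547 -0.0441 -0.966 ] yaw -10.171220164077841
TIP board mm [-23.3152   1.7156  31.0839]
```

View pics/wrist8.png

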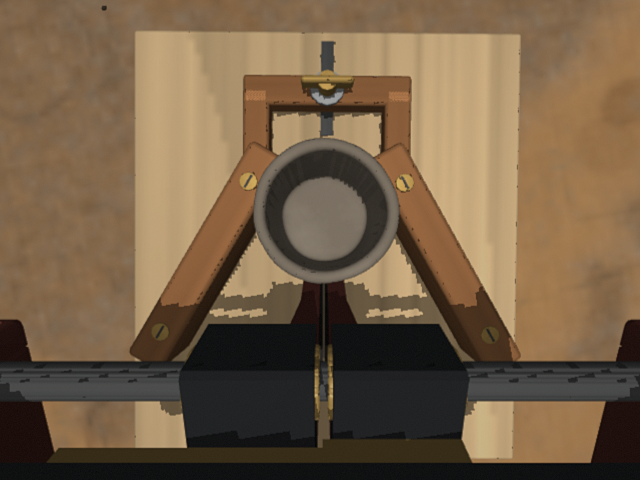

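The pot (326,210) is centred between the bolts at (248,181) and (405,183) and still sliding freely at about 1 N. I'll keep going in small steps.

```bash
python3 -m inch '[[0.1,0,0.02,0,0,0],[0.15,0,0.04,0,0,0],[0.15,0,0.04,0,0,0]]'; python3 -c "
from h import *
st()"
```

```text
t: 10.42
tool_pos: [0.5212, 0.1063, 0.0131]
tool_rot: [3.081, -0.274, 0.405]
force: [-4.0, -0.0, 1.2]
finger_gap: 0.004
t 10.43 pos [0.5212 0.1063 0.0131] board [-13.944    1.6696   1.0675] F [-4.017  -0.0123  1.2243] Fb [np.float64(-3.9482969276702056), np.float64(-0.7400204098729488)] gap 0.0003846857748034431 z [ 0.2543 -0.0443 -0.9661] yaw -10.176293873187776
TIP board mm [-21.9449   1.5919  31.0171]
```

```bash
python3 -m inch '[[0.05,0,0.01,0,0,0],[0.05,0,0.01,0,0,0]]'; python3 -c "
from h import *
st()"
```

```text
t: 10.68
tool_pos: [0.5214, 0.1062, 0.013]
tool_rot: [3.081, -0.274, 0.404]
force: [-4.2, 1.6, 3.0]
finger_gap: 0.012
t 10.68 pos [0.5214 0.1062 0.013 ] board [-13.7648   1.5998   1.012 ] F [-4.1685  1.6301  2.9879] Fb [np.float64(-4.394831737147315), np.float64(0.8477290065471536)] gap 0.0010207466670990436 z [ 0.2538 -0.0444 -0.9662] yaw -10.171191888271437
TIP board mm [-21.7514   1.5286  30.9655]
```

```bash
python3 -m inch '[[0.1,0,0.02,0,0,0],[0.1,0,0.02,0,0,0]]'; python3 -c "
from h import *
st()"
```

```text
t: 10.92
tool_pos: [0.5215, 0.106, 0.0129]
tool_rot: [3.081, -0.274, 0.402]
force: [-5.8, 2.0, 4.0]
finger_gap: 0.008
t 10.93 pos [0.5215 0.106  0.0129] board [-13.5921   1.449    0.8868] F [-5.8188  1.967   3.9783] Fb [np.float64(-6.078916628110853), np.float64(0.8799869140400562)] gap 0.0007008584078885634 z [ 0.2526 -0.0447 -0.9665] yaw -10.165662885137124
TIP board mm [-21.5443   1.3914  30.8494]
```

```bash
python3 -m inch '[[0.2,0,0.04,0,0,0],[0.2,0,0.04,0,0,0]]'; python3 -c "
from h import *
st()"
```

```text
t: 11.18
tool_pos: [0.5216, 0.1058, 0.0127]
tool_rot: [3.081, -0.274, 0.398]
force: [-11.5, 6.0, 9.5]
finger_gap: 0.001
t 11.18 pos [0.5216 0.1058 0.0127] board [-13.4241   1.2621   0.7344] F [-11.5429   6.0478   9.5431] Fb [np.float64(-12.447678015871038), np.float64(3.8560643535716568)] gap 8.963231993779885e-05 z [ 0.2502 -0.045  -0.9671] yaw -10.148131699832678
TIP board mm [-21.3053   1.2299  30.7158]
```

```bash
python3 -m inch '[[0.2,-0.04,-0.02,0,0,0],[0.2,-0.04,-0.02,0,0,0]]'; python3 -c "
from h import *
st()"
```

```text
t: 11.42
tool_pos: [0.5215, 0.1058, 0.0129]
tool_rot: [3.081, -0.273, 0.393]
force: [-10.0, 5.0, 4.9]
finger_gap: 0.006
t 11.43 pos [0.5215 0.1058 0.0129] board [-13.557    1.2594   0.9028] F [-10.0319   4.9589   4.9079] Fb [np.float64(-10.764424525788083), np.float64(3.0590036640438383)] gap 0.0005086187914141576 z [ 0.2472 -0.0457 -0.9679] yaw -10.128007917904071
TIP board mm [-21.351    1.2645  30.907 ]
```

```bash
python3 -m inch '[[0.2,-0.08,-0.01,0,0.01,0],[0.22,-0.08,-0.01,0,0.01,0],[0.22,-0.08,-0.01,0,0.01,0]]'; python3 -c "
from h import *
st()"
```

```text
t: 11.8
tool_pos: [0.5217, 0.1058, 0.0129]
tool_rot: [3.077, -0.273, 0.404]
force: [-8.9, 2.8, 3.6]
finger_gap: 0.004
t 11.80 pos [0.5217 0.1058 0.0129] board [-13.3626   1.3466   0.8842] F [-8.9374  2.8453  3.5652] Fb [np.float64(-9.305011564377029), np.float64(1.178660572552486)] gap 0.00036405213566167007 z [ 0.2536 -0.0485 -0.9661] yaw -10.117538442065722
TIP board mm [-21.3658   1.3995  30.8332]
```

Balanced laterally. Now I press to about 12 N and hold.

```bash
python3 -m inch '[[0.28,-0.06,-0.01,0,0.01,0],[0.3,-0.06,-0.01,0,0.01,0],[0.3,-0.06,-0.01,0,0.01,0],[0.3,-0.06,-0.01,0,0.01,0]]'; python3 -c "
from h import *
st()"
```

```text
t: 12.3
tool_pos: [0.522, 0.1056, 0.0129]
tool_rot: [3.074, -0.273, 0.413]
force: [-11.0, 5.3, 4.0]
finger_gap: 0.008
t 12.30 pos [0.522  0.1056 0.0129] board [-13.0219   1.1951   0.8921] F [-10.967    5.2881   4.0337] Fb [np.float64(-11.743679292581175), np.float64(3.2132867724131264)] gap 0.0006883776568094867 z [ 0.2592 -0.0513 -0.9645] yaw -10.095773144635698
TIP board mm [-21.2107   1.3025  30.7908]
```

```bash
python3 -m inch '[[0.29,-0.12,-0.01,0,0,0],[0.29,-0.12,-0.01,0,0,0],[0.29,-0.12,-0.01,0,0,0],[0.29,-0.12,-0.01,0,0,0],[0.29,-0.12,-0.01,0,0,0]]'; python3 -c "
from h import *
st()
for n in ['wrist','side']:
    p,d=robot.read_camera(n)
    cv2.imwrite(f'pics/{n}9.png',cv2.resize(p[190:310,230:430,::-1],None,fx=4,fy=4) if n=='side' else p[:,:,::-1])
st()"
```

```text
t: 12.92
tool_pos: [0.5219, 0.1057, 0.0129]
tool_rot: [3.073, -0.273, 0.405]
force: [-12.6, 2.8, 5.4]
finger_gap: 0.008
t 12.93 pos [0.5219 0.1057 0.0129] board [-13.1003   1.2444   0.8655] F [-12.5999   2.7739   5.4373] Fb [np.float64(-12.89396067739398), np.float64(0.444848355679897)] gap 0.0006658071316774451 z [ 0.2545 -0.0529 -0.9656] yaw -10.084017012388875
TIP board mm [-21.1573   1.4282  30.7996]
t 13.03 pos [0.5219 0.1057 0.0128] board [-13.1677   1.2119   0.8202] F [-12.4181   3.0668   5.9217] Fb [np.float64(-12.768194813584534), np.float64(0.7657737434700969)] gap 0.00040400705188934033 z [ 0.2544 -0.053  -0.9657] yaw -10.08634816938502
TIP board mm [-21.2205   1.3975  30.7554]
```

View pics/wrist9.png

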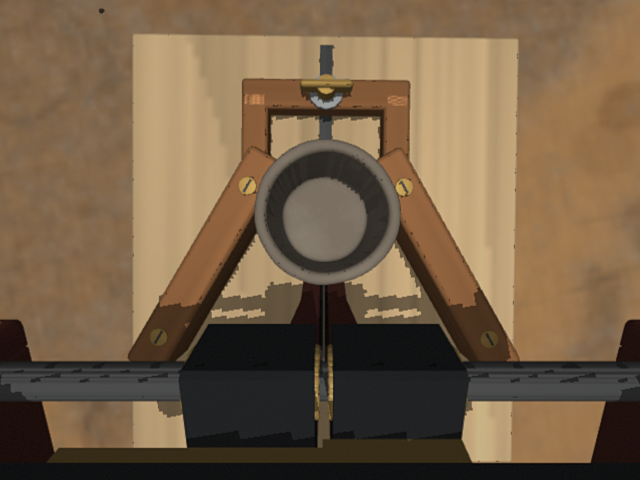

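View pics/side9.png

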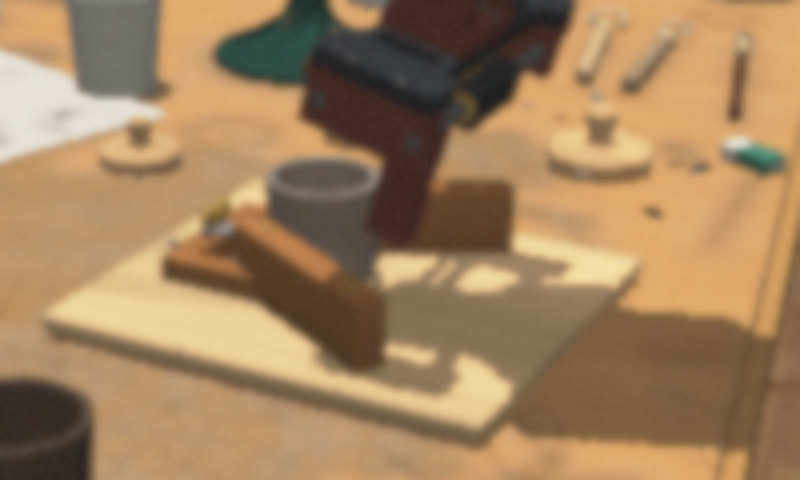

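Bearing on both fences: the push is 12.8 N along the board axis with only about 0.6 N sideways. The pot is upright. I'll hold it a bit longer, then back off straight.

```bash
python3 -m inch '[[0.27,-0.12,-0.02,0,0,0],[0.27,-0.12,-0.02,0,0,0],[0.27,-0.12,-0.02,0,0,0],[0.27,-0.12,-0.02,0,0,0]]'; python3 -c "
from h import *
st()"
python3 -m inch '[[0,0,0,0,0,0],[-0.3,0,-0.08,0,0,0],[-0.8,0,-0.2,0,0,0],[-1.5,0,-0.4,0,0,0],[-2.5,0,-0.7,0,0,0],[-3,0,-3,0,0,0],[-3.5,0,-6,0,0,0],[-4,0,-10,0,0,0]]' 4
python3 - <<'E'
from h import *
st()
m=robot.camera_model("wrist");p,d=robot.read_camera("wrist")
cv2.imwrite("pics/wrist10.png",p[:,:,::-1]);P=cloud(m,d)
B=(P-BC)@np.c_[bX,bY,[0,0,1]]*1000
q=B[(B[...,2]>50)&(B[...,2]<64)&(np.hypot(B[...,1],B[...,0]-15)<40)]
print(len(q),q.min(0),q.max(0),(q.min(0)+q.max(0))/2)
print("to lid",rowt([.4485,-.145,.12],tool(YAW,0)))
E
```

```text
t: 13.52
tool_pos: [0.5217, 0.1057, 0.0128]
tool_rot: [3.071, -0.273, 0.398]
force: [-11.9, 1.8, 5.9]
finger_gap: 0.007
t 13.53 pos [0.5217 0.1057 0.0128] board [-13.3507   1.1806   0.823 ] F [-11.9209   1.7964   5.8521] Fb [np.float64(-12.049022759613432), np.float64(-0.3934616099379271)] gap 0.0006458147123113134 z [ 0.2497 -0.0547 -0.9668] yaw -10.08194832573679
TIP board mm [-21.2715   1.4462  30.7928]
t: 14.52
tool_pos: [0.4571, 0.1178, 0.0994]
tool_rot: [3.071, -0.273, 0.395]
force: [0.4, 1.0, 0.5]
finger_gap: 0.457
t 14.53 pos [0.4571 0.1178 0.0994] board [-79.0657   1.4181  87.4324] F [0.3506 1.0037 0.5295] Fb [np.float64(0.16287783443195253), np.float64(1.050598366737217)] gap 0.040202598471295474 z [ 0.248  -0.0552 -0.9672] yaw -10.071690683053541
TIP board mm [-86.9368   1.7088 117.415 ]
2699 [-12.0731 -30.3366  50.0341] [46.8481 28.7469 59.4012] [17.3875 -0.7949 54.7177]
to lid [ 3.226 26.086  2.559  0.008 -0.261  0.005]
```

View pics/wrist10.png

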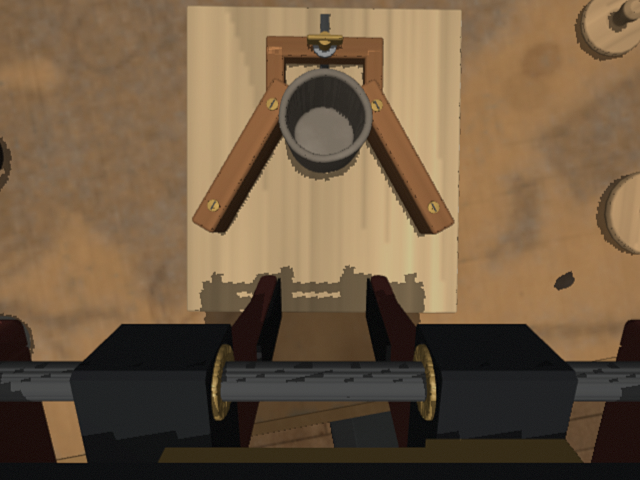

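```bash
python3 - <<'E'
from h import *
m=robot.camera_model("wrist");p,d=robot.read_camera("wrist");P=cloud(m,d)
B=(P-BC)@np.c_[bX,bY,[0,0,1]]*1000
r=np.hypot(B[...,1]+.5,B[...,0]-17.4)
q=B[(B[...,2]>50)&(B[...,2]<66)&(r>24)&(r<29)]
A=np.c_[q[:,:2]-[17.4,-.5],np.ones(len(q))]
w=np.ones(len(q),bool)
for _ in range(6):
    c=np.linalg.lstsq(A[w],q[w,2],rcond=None)[0]; w=abs(A@c-q[:,2])<1.5
print(len(q),w.sum(),c,"tilt deg",np.degrees(c[:2]))
q=B[(r>45)&(r<60)&(B[...,0]<-20)&(abs(B[...,1])<30)]; print("board",np.median(q,0))
# near board region tilt for depth bias
m2=robot.camera_model("side");p,d=robot.read_camera("side")
cv2.imwrite("pics/side10.png",cv2.resize(p[190:310,230:430,::-1],None,fx=4,fy=4,interpolation=cv2.INTER_CUBIC))
p,d=robot.read_camera("top")
cv2.imwrite("pics/top10.png",cv2.resize(p[200:320,230:430,::-1],None,fx=4,fy=4,interpolation=cv2.INTER_CUBIC))
E
```

```text
2275 1794 [ 0.007  -0.0006 57.2224] tilt deg [ 0.4032 -0.0365]
board [-32.2393   0.1747  -0.6509]
```

View pics/side10.png

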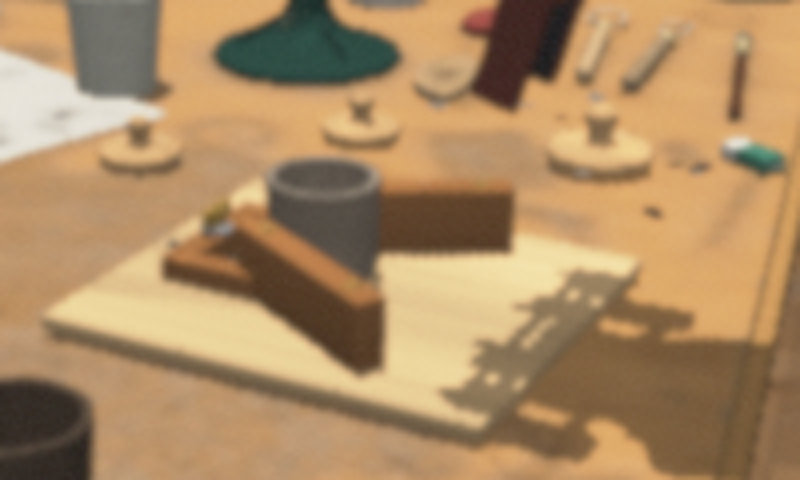

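View pics/top10.png

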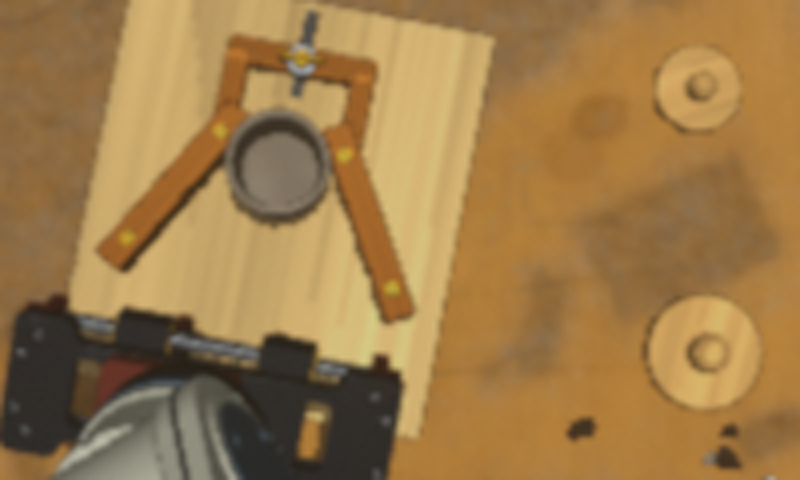

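The pot is upright: its rim plane is within 0.4° of level at 57–58 mm, and it sits between both fences. Next I go over the lid.

```bash
python3 -m inch '[[0.6,5.5,0.5,0,-0.1,0],[1.3,11,1,0,-0.2,0],[2,16,1.5,0,-0.261,0],[2.6,21,2,0,-0.261,0],[3.2,26,2.5,0.008,-0.261,0],[3.2,26.1,2.56,0.008,-0.261,0.005],[3.2,26.1,2.56,0.008,-0.261,0.005]]' 4.5
python3 - <<'E'
from h import *
st()
m=robot.camera_model("wrist");p,d=robot.read_camera("wrist")
cv2.imwrite("pics/wrist11.png",p[:,:,::-1]);P=cloud(m,d)
s=robot.read_state();R=Ro.from_rotvec(s["tool_rot"]).as_matrix()
L=np.hypot(P[...,0]-.4485,P[...,1]+.145)<.05
q=P[L&(P[...,2]>.028)&(P[...,2]<.045)];print("knob",len(q),(q.min(0)+q.max(0))/2,q.max(0)-q.min(0),np.median(q[:,2]))
q=P[L&(P[...,2]>.007)&(P[...,2]<.018)];print("disc",len(q),(q.min(0)+q.max(0))/2,q.max(0)-q.min(0),np.median(q[:,2]))
print(rowt([.4485,-.145,.03],tool(YAW,0)))
E
```

```text
t: 15.6
tool_pos: [0.4485, -0.1453, 0.0845]
tool_rot: [3.128, -0.288, -0.005]
force: [-0.4, 0.7, -1.3]
finger_gap: 0.515
t 15.60 pos [ 0.4485 -0.1453  0.0845] board [ -39.8497 -258.9006   72.461 ] F [-0.3595  0.7256 -1.275 ] Fb [np.float64(-0.48506524322536826), np.float64(0.6483895507007383)] gap 0.045283829582392694 z [-0.0032  0.0003 -1.    ] yaw -10.507092452266681
TIP board mm [ -39.7517 -258.8915  103.4609]
knob 730 [ 0.4485 -0.1476  0.0345] [0.0209 0.0206 0.0113] 0.03692562046352019
disc 5426 [ 0.4487 -0.1474  0.0123] [0.0674 0.0677 0.0106] 0.012390538064982066
[0.008 0.03  8.575 0.    0.003 0.   ]
```

View pics/wrist11.png

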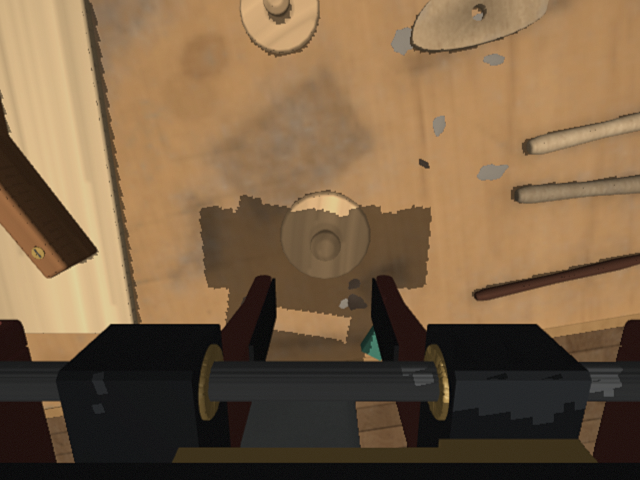

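The wrist view shows the lid's knob at (325,245), midway between the fingers at (275,278) and (373,278). The eraser is at (372,345), near where the right-hand finger appears but on the table and about 90 mm nearer the robot. I'll descend vertically.

```bash
python3 -m inch '[[0,0.12,2.5,0,0,0],[0,0.12,5,0,0,0],[0,0.12,7,0,0,0],[0,0.12,8.2,0,0.003,0],[0,0.12,8.6,0,0.003,0],[0,0.12,8.6,0,0.003,0]]'
python3 - <<'E'
from h import *
st()
for n in ["side","wrist"]:
    m=robot.camera_model(n);p,d=robot.read_camera(n)
    cv2.imwrite(f"pics/{n}12.png",cv2.resize(p[180:300,330:490,::-1],None,fx=5,fy=5,interpolation=cv2.INTER_CUBIC) if n=="side" else p[:,:,::-1])
s=robot.read_state();R=Ro.from_rotvec(s["tool_rot"]).as_matrix();m=robot.camera_model("side")
for dd in [.027,.031,.035]: print(proj(m,[s["tool_pos"]-dd*R[:,2]+k*R[:,1]*.029 for k in (1,-1)])*5-np.array([330,180])*5)
E
```

```text
t: 16.4
tool_pos: [0.4484, -0.1456, -0.0011]
tool_rot: [3.128, -0.284, 0.0]
force: [-0.3, -0.5, 0.1]
finger_gap: 0.515
t 16.40 pos [ 0.4484 -0.1456 -0.0011] board [ -39.8621 -259.1732  -13.122 ] F [-0.2697 -0.5339  0.113 ] Fb [np.float64(-0.1685270930207195), np.float64(-0.5739097967189886)] gap 0.0452931483252139 z [ 0.0002 -0.0004 -1.    ] yaw -10.38572123100581
TIP board mm [ -39.8719 -259.1628   17.878 ]
[[266.2713 182.3384]
 [225.655  216.5142]]
[[266.8122 174.8768]
 [226.1665 208.787 ]]
[[267.3544 167.3969]
 [226.6792 201.0401]]
```

View pics/side12.png

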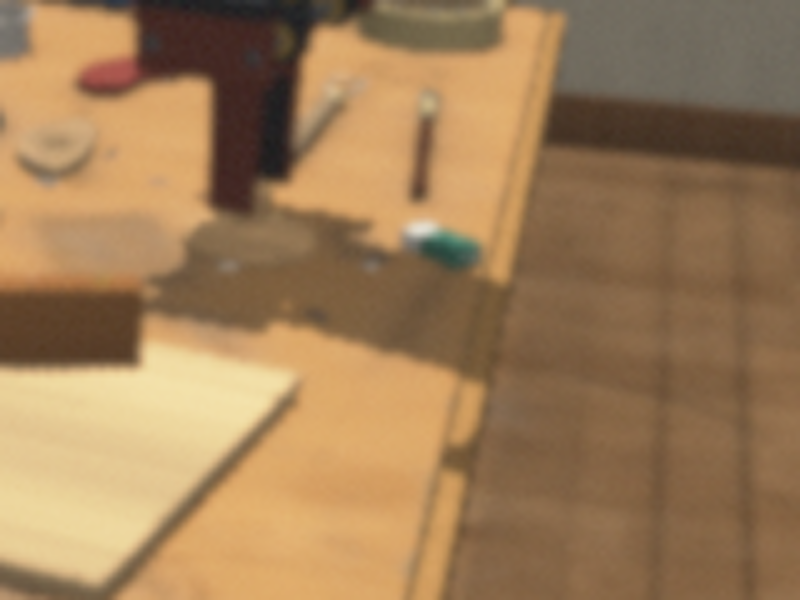

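View pics/wrist12.png

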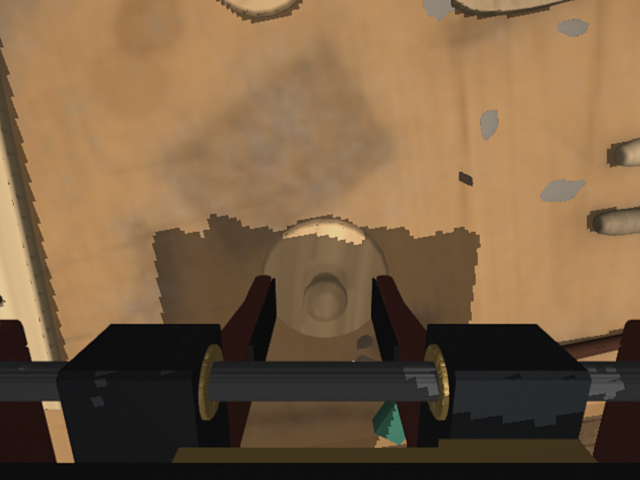

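The fingertips straddle the knob, which is at (325,298). The tips are visibly in the air although the TCP reads -1 mm, so the ~31 mm offset is confirmed. I go down 1 cm and close.

```bash
python3 -m inch '[[0,0.05,0.5,0,0,0],[0,0.05,1.0,0,0,0],[0,0.05,1.0,0,0,0]]'; python3 -m inch '[[0,0,0,0,0,0],[0,0,0,0,0,0],[0,0,0,0,0,0],[0,0,0,0,0,0],[0,0,0,0,0,0]]' 1.5 15
python3 - <<'E'
from h import *
st()
for n in ["side","wrist"]:
    m=robot.camera_model(n);p,d=robot.read_camera(n)
    cv2.imwrite(f"pics/{n}13.png",cv2.resize(p[180:300,330:490,::-1],None,fx=5,fy=5,interpolation=cv2.INTER_CUBIC) if n=="side" else p[:,:,::-1])
E
```

```text
t: 16.88
tool_pos: [0.4483, -0.1464, -0.0111]
tool_rot: [3.128, -0.285, 0.001]
force: [-0.5, 0.5, -0.9]
finger_gap: 0.507
t: 17.5
tool_pos: [0.4484, -0.1464, -0.011]
tool_rot: [3.128, -0.285, 0.001]
force: [-0.1, 0.7, 0.8]
finger_gap: 0.224
t 17.50 pos [ 0.4484 -0.1464 -0.011 ] board [ -39.7744 -260.0497  -23.0327] F [-0.1055  0.7468  0.7998] Fb [np.float64(-0.23903313387779196), np.float64(0.7153267437632495)] gap 0.019755067949786383 z [ 0.0005 -0.0005 -1.    ] yaw -10.421911571947165
TIP board mm [ -39.7939 -260.0369    7.9673]
```

View pics/side13.png

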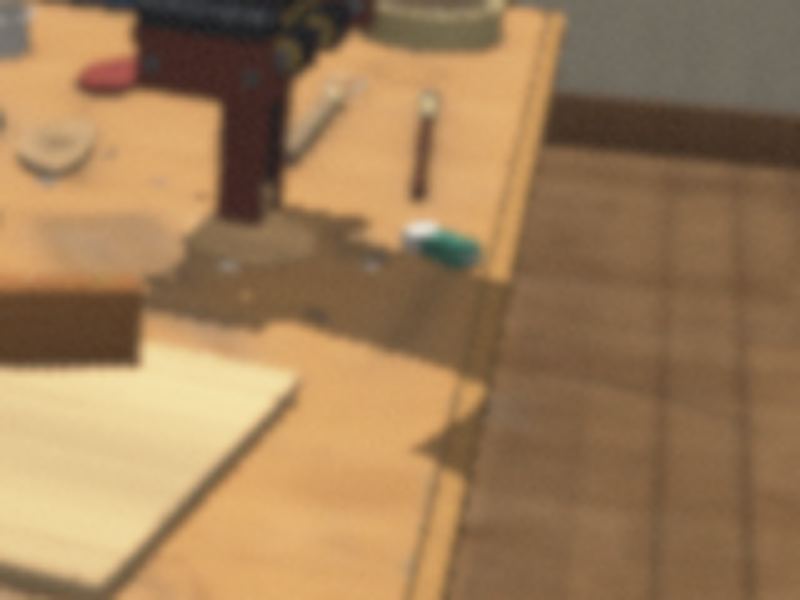

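View pics/wrist13.png

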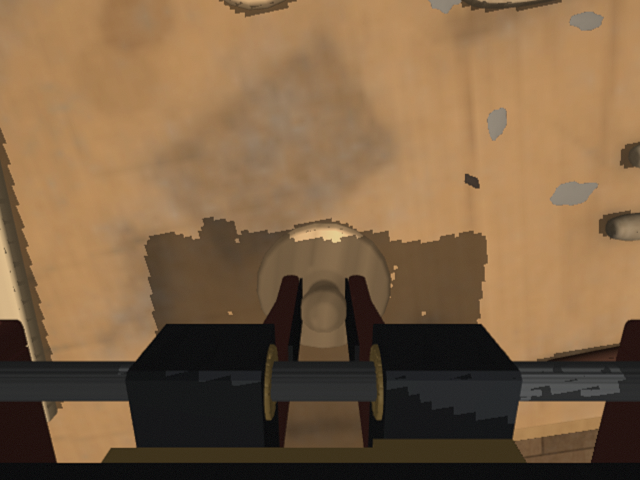

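```bash
python3 -m inch '[[0,0,-0.5,0,0,0],[0,0,-1.5,0,0,0],[0,0,-4,0,0,0],[0,0,-8,0,0,0],[0,0,-12,0,0,0],[0,0,-12,0,0,0]]'
python3 - <<'E'
from h import *
st()
for n in ["side","wrist"]:
    m=robot.camera_model(n);p,d=robot.read_camera(n)
    cv2.imwrite(f"pics/{n}14.png",cv2.resize(p[130:250,330:490,::-1],None,fx=5,fy=5,interpolation=cv2.INTER_CUBIC) if n=="side" else p[:,:,::-1])
# lid in tool frame
s=robot.read_state();R=Ro.from_rotvec(s["tool_rot"]).as_matrix();P=cloud(m,d);Q=(P-s["tool_pos"])@R*1000
# pot from wrist elsewhere: target row
print(rowt(b2w(.0174,.001,.13),tool(YAW,0)))
E
```

```text
t: 18.35
tool_pos: [0.4505, -0.1471, 0.1122]
tool_rot: [3.126, -0.285, 0.011]
force: [-0.2, -0.0, -1.4]
finger_gap: 0.226
t 18.35 pos [ 0.4505 -0.1471  0.1122] board [ -37.5156 -260.3271  100.1523] F [-0.1743 -0.0191 -1.3826] Fb [np.float64(-0.16790504165046696), np.float64(-0.050406128608166866)] gap 0.019911316424509398 z [ 0.0069 -0.0027 -1.    ] yaw -10.418993336050342
TIP board mm [ -37.7399 -260.2821  131.1514]
[  5.741 -26.093  -0.178   0.001  -0.002   0.   ]
```

View pics/side14.png

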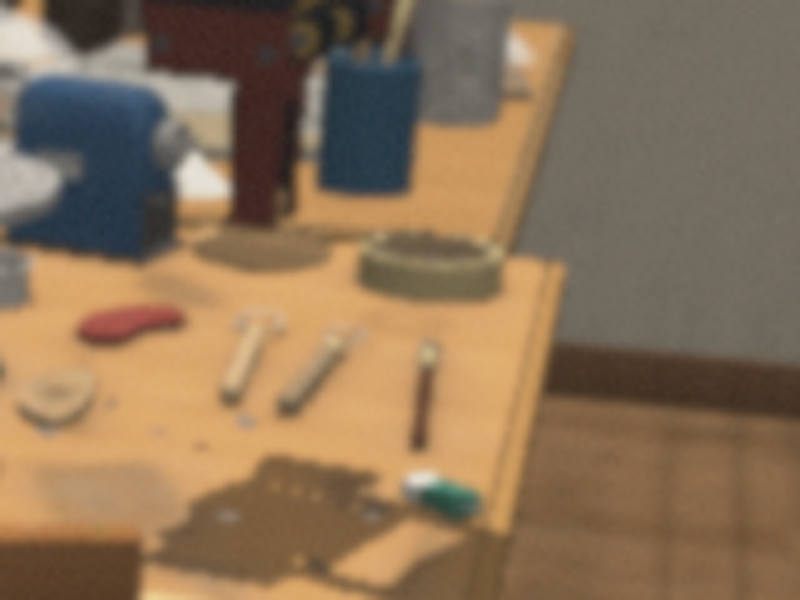

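View pics/wrist14.png

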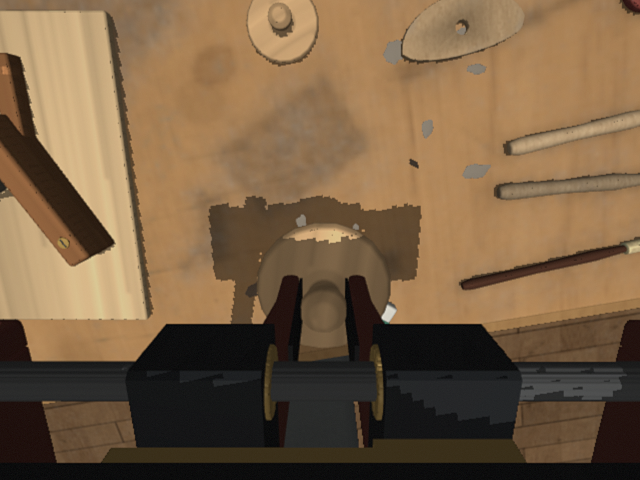

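```bash
python3 - <<'E'
from h import *
m=robot.camera_model("wrist");p,d=robot.read_camera("wrist")
s=robot.read_state();R=Ro.from_rotvec(s["tool_rot"]).as_matrix();P=cloud(m,d);Q=(P-s["tool_pos"])@R*1000
q=Q[(Q[...,2]>-32)&(Q[...,2]<-18)&(abs(Q[...,1])<50)&(abs(Q[...,0])<60)]
print(len(q),q.min(0),q.max(0),np.median(q[:,2]))
# fit circle on outer edge: front and sides
h=cv2.convexHull(q[:,:2].astype(np.float32))[:,0]
from scipy.optimize import least_squares
hh=h[h[:,0]>0]
print(least_squares(lambda c:np.hypot(hh[:,0]-c[0],hh[:,1]-c[1])-34.5,[0,0]).x)
w=Q[(Q[...,2]>-32)&(Q[...,2]<-18)&(Q[...,0]>12)&(Q[...,0]<36)&(abs(Q[...,1])<33)]
print("plane",np.linalg.lstsq(np.c_[w[:,:2],np.ones(len(w))],w[:,2],rcond=None)[0])
E
```

```text
8075 [-32.0778 -32.5474 -31.8996] [ 34.8711  34.806  -18.8144] -24.08784175607418
[0.1767 1.1049]
plane [  0.0919  -0.0013 -25.8139]
```

```bash
python3 -m inch '[[0.8,-4,0,0,0,0],[2,-9,0,0,0,0],[3.2,-14,0,0,0,0],[4.4,-19,0,0,0,0],[5.2,-23,0,0,0,0],[5.7,-25.5,-0.1,0,0,0],[5.7,-26,-0.1,0,0,0],[5.7,-26,-0.1,0,0,0]]'
python3 - <<'E'
from h import *
st()
for n in ["side","wrist"]:
    m=robot.camera_model(n);p,d=robot.read_camera(n)
    cv2.imwrite(f"pics/{n}15.png",cv2.resize(p[170:290,240:400,::-1],None,fx=5,fy=5,interpolation=cv2.INTER_CUBIC) if n=="side" else p[:,:,::-1])
print(rowt(b2w(.0172,.0002,.09),tool(YAW,0)))
E
```

```text
t: 19.5
tool_pos: [0.5495, 0.0988, 0.1082]
tool_rot: [3.128, -0.285, -0.004]
force: [0.9, 0.2, -1.6]
finger_gap: 0.225
t 19.50 pos [0.5495 0.0988 0.1082] board [15.2679 -0.4994 96.2029] F [ 0.8986  0.1572 -1.5553] Fb [np.float64(0.8552307636210894), np.float64(0.31740263820092374)] gap 0.019820122456886302 z [-0.0028 -0.0008 -1.    ] yaw -10.396713735391117
TIP board mm [ 15.3481  -0.46   127.2028]
[ 0.162 -0.128  3.774  0.001  0.002 -0.   ]
```

View pics/side15.png

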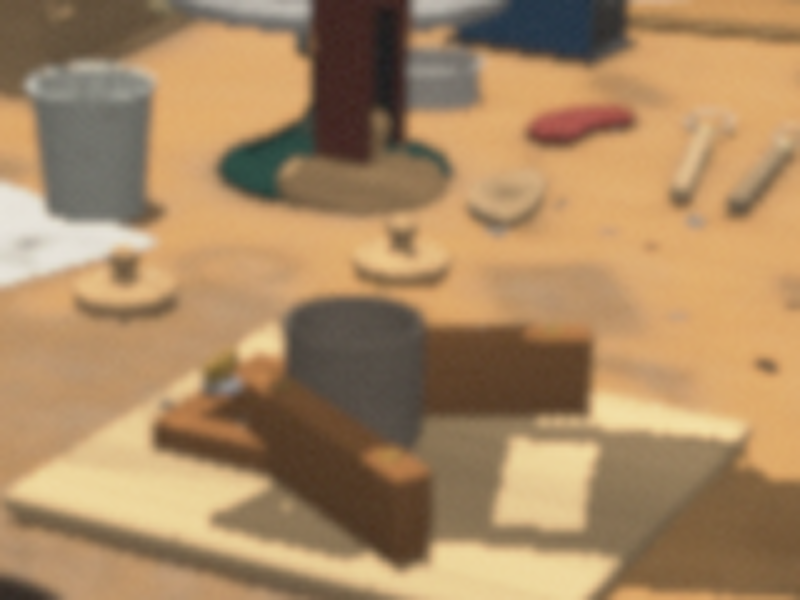

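View pics/wrist15.png

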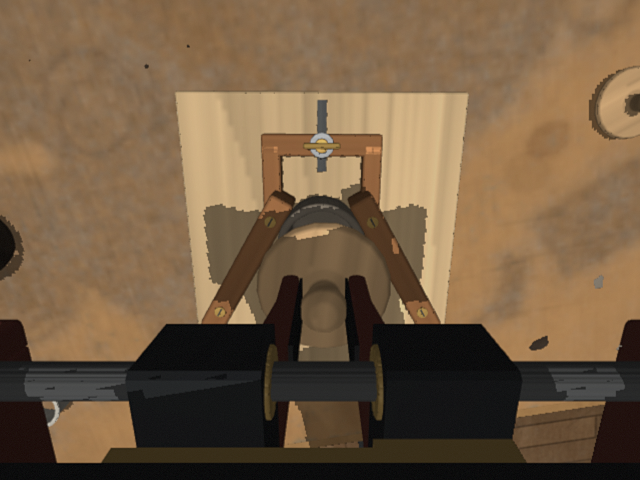

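```bash
python3 - <<'E'
from h import *
m=robot.camera_model("side")
s=robot.read_state();R=Ro.from_rotvec(s["tool_rot"]).as_matrix()
f=lambda X:(proj(m,X)-[240,170])*5
lid=s["tool_pos"]-R[:,2]*.024+R@[.0002,.001,0]
print("lid exp",f(lid),w2b(lid)*1000,"pot exp",f(b2w(.0174,-.0008,.058)), "dx for 1mm bx",f(b2w(.0184,-.0008,.058)))
E
```

```text
lid exp [[359.2263 163.4144]] [ 15.8831  -2.0129 120.7477] pot exp [[352.7114 309.7142]] dx for 1mm bx [[350.5589 309.2817]]
```

The lid hangs level over the pot, with the lid centre near (365,180) and the pot rim at (356,318) in the side crop. That agrees with the expected projections to about 1–2 mm, so I lower it.

```bash
python3 -m inch '[[0.25,-0.1,1,0,0,0],[0.25,-0.1,2,0,0,0],[0.25,-0.1,3,0,0,0],[0.25,-0.1,3.8,0,0,0],[0.25,-0.1,4.3,0,0,0],[0.25,-0.1,4.5,0,0,0],[0.25,-0.1,4.5,0,0,0]]'
python3 - <<'E'
from h import *
st()
E
```

```text
t: 20.48
tool_pos: [0.5524, 0.0988, 0.0638]
tool_rot: [3.128, -0.286, -0.003]
force: [-0.5, -0.8, -1.1]
finger_gap: 0.228
t 20.48 pos [0.5524 0.0988 0.0638] board [18.1444  0.0036 51.7849] F [-0.4599 -0.767  -1.0969] Fb [np.float64(-0.31328335465596796), np.float64(-0.8376521464779874)] gap 0.02002954167068958 z [-0.0018 -0.0006 -1.    ] yaw -10.46276521525982
TIP board mm [18.1947  0.0323 82.7848]
```

Tip at 82.8 mm; seated is expected at about 72. I go down in 3 mm steps.

```bash
python3 -m inch '[[0,0,0.15,0,0,0],[0,0,0.3,0,0,0],[0,0,0.45,0,0,0],[0,0,0.45,0,0,0]]'
python3 - <<'E'
from h import *
st()
p,d=robot.read_camera("side")
cv2.imwrite("pics/side16.png",cv2.resize(p[170:290,240:400,::-1],None,fx=5,fy=5,interpolation=cv2.INTER_CUBIC))
E
```

```text
t: 20.98
tool_pos: [0.5523, 0.0988, 0.0592]
tool_rot: [3.128, -0.286, -0.003]
force: [-0.6, -0.8, 0.2]
finger_gap: 0.228
t 20.98 pos [0.5523 0.0988 0.0592] board [18.0209 -0.0178 47.1594] F [-0.6325 -0.8001  0.2459] Fb [np.float64(-0.4770215222207203), np.float64(-0.9014210197722048)] gap 0.020060137122772822 z [-0.002  -0.0006 -1.    ] yaw -10.464371345898343
TIP board mm [18.079   0.0123 78.1594]
```

View pics/side16.png

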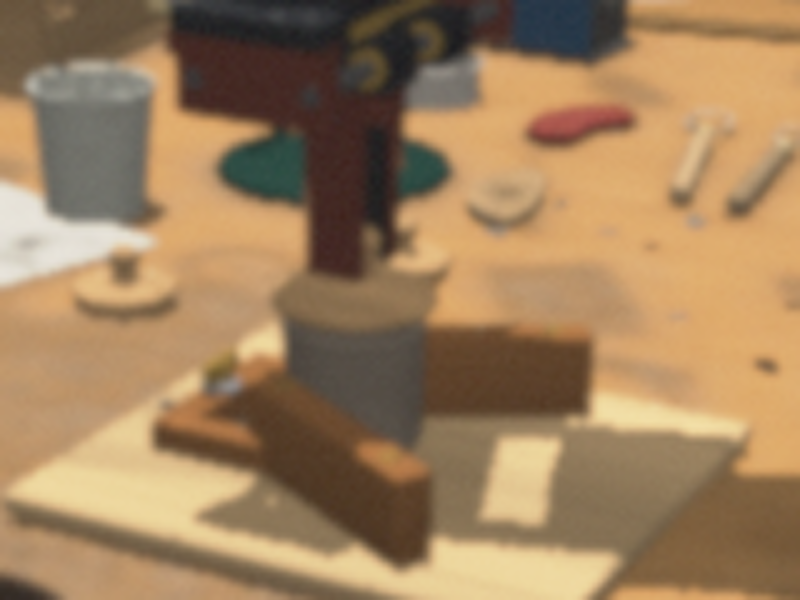

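```bash
python3 -m inch '[[0,0,0.1,0,0,0],[0,0,0.2,0,0,0],[0,0,0.2,0,0,0]]'; python3 -m inch '[[0,0,0.1,0,0,0],[0,0,0.15,0,0,0],[0,0,0.15,0,0,0]]';python3 -c "
from h import *
st()"
```

```text
t: 21.4
tool_pos: [0.5523, 0.0988, 0.0571]
tool_rot: [3.128, -0.286, -0.003]
force: [0.2, 0.2, -1.6]
finger_gap: 0.224
t: 21.78
tool_pos: [0.5522, 0.0988, 0.0556]
tool_rot: [3.128, -0.286, -0.003]
force: [0.9, -0.4, -0.3]
finger_gap: 0.227
t 21.77 pos [0.5522 0.0988 0.0556] board [17.9576 -0.0835 43.5851] F [ 0.8785 -0.3956 -0.2602] Fb [np.float64(0.9356364104886201), np.float64(-0.22988073418174823)] gap 0.019962395684755743 z [-0.0022 -0.0007 -1.    ] yaw -10.458146802817955
TIP board mm [18.0202 -0.0487 74.585 ]
```

```bash
python3 -m inch '[[0,0,0.1,0,0,0],[0,0,0.15,0,0,0],[0,0,0.15,0,0,0]]'; python3 -m inch '[[0,0,0.1,0,0,0],[0,0,0.1,0,0,0]]';python3 -c "
from h import *
st()"
```

```text
t: 22.15
tool_pos: [0.5522, 0.0988, 0.054]
tool_rot: [3.128, -0.286, -0.003]
force: [-0.9, 0.3, -0.9]
finger_gap: 0.227
t: 22.4
tool_pos: [0.5521, 0.0988, 0.053]
tool_rot: [3.128, -0.286, -0.004]
force: [0.2, 0.4, -0.6]
finger_gap: 0.229
t 22.40 pos [0.5521 0.0988 0.053 ] board [17.8598 -0.0786 40.9606] F [ 0.227   0.428  -0.6451] Fb [np.float64(0.14570699586835095), np.float64(0.46205196179053093)] gap 0.02016756304130798 z [-0.0024 -0.0007 -1.    ] yaw -10.462260005238225
TIP board mm [17.9297 -0.0441 71.9605]
```

```bash
python3 -m inch '[[0,0,0.05,0,0,0],[0,0,0.1,0,0,0],[0,0,0.1,0,0,0]]';python3 -c "
from h import *
st()
p,d=robot.read_camera('side')
cv2.imwrite('pics/side17.png',cv2.resize(p[170:290,240:400,::-1],None,fx=5,fy=5,interpolation=cv2.INTER_CUBIC))
"
```

```text
t: 22.78
tool_pos: [0.5525, 0.0988, 0.0526]
tool_rot: [3.128, -0.286, -0.003]
force: [-1.2, -0.7, 6.1]
finger_gap: 0.225
t 22.77 pos [0.5525 0.0988 0.0526] board [18.207   0.0086 40.6199] F [-1.2439 -0.7373  6.1068] Fb [np.float64(-1.0897443872892436), np.float64(-0.9504643678526031)] gap 0.01978843627858058 z [-0.0017 -0.0007 -1.    ] yaw -10.4599748768667
TIP board mm [18.2556  0.0383 71.6199]
```

View pics/side17.png

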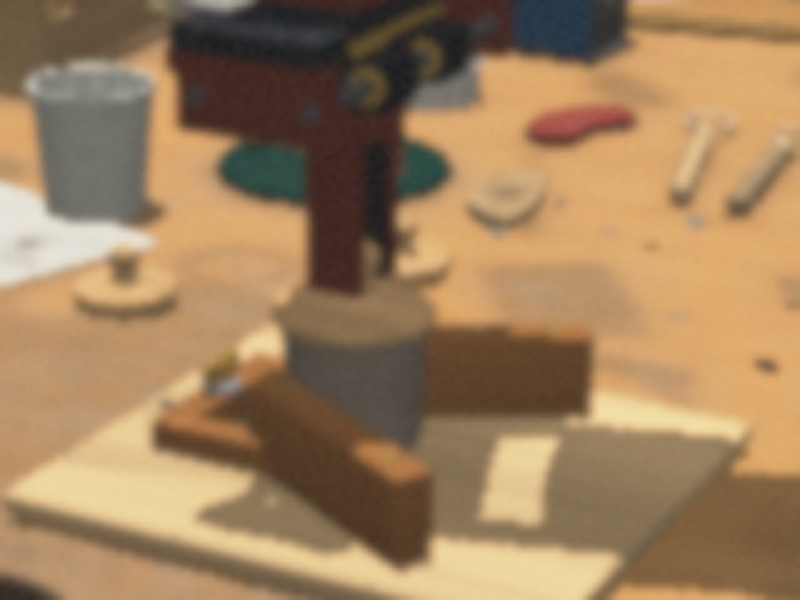

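The lid touched down at tip height 71.6 mm (72 predicted) with 6 N, and the side picture shows its disc flush on the rim. I let go.

```bash
python3 -m inch '[[0,0,0,0,0,0],[0,0,0,0,0,0],[0,0,0,0,0,0],[0,0,0,0,0,0]]' 4.2; python3 -c "
from h import *
st()"; python3 -m inch '[[0,0,-0.5,0,0,0],[0,0,-1.5,0,0,0],[0,0,-3,0,0,0],[-2,0,-6,0,0,0],[-5,0,-9,0,0,0],[-8,0,-12,0,0,0],[-8,0,-12,0,0,0]]'
python3 - <<'E'
from h import *
st()
for n in ["side","wrist","top"]:
    m=robot.camera_model(n);p,d=robot.read_camera(n)
    c={"side":p[170:290,240:400],"top":p[200:320,230:430],"wrist":p}[n]; k={"side":5,"top":4,"wrist":1}[n]
    cv2.imwrite(f"pics/{n}18.png",cv2.resize(c[:,:,::-1],None,fx=k,fy=k,interpolation=cv2.INTER_CUBIC))
    if n=="wrist":
        P=cloud(m,d);B=(P-BC)@np.c_[bX,bY,[0,0,1]]*1000
        r=np.hypot(B[...,0]-17.5,B[...,1])
        q=B[(B[...,2]>56)&(B[...,2]<75)&(r<45)];print("disc",(q.min(0)+q.max(0))/2,q.max(0)-q.min(0))
        q=B[(B[...,2]>56)&(B[...,2]<75)&(r<33)&(r>16)]
        w=np.ones(len(q),bool)
        for _ in range(6):
            A=np.c_[q[:,:2]-[17.4,0],np.ones(len(q))];c=np.linalg.lstsq(A[w],q[w,2],rcond=None)[0];w=abs(A@c-q[:,2])<1.5
        print("plane",np.degrees(c[:2]),c[2],w.sum(),len(q))
        q=B[(B[...,2]>80)&(B[...,2]<96)&(r<20)];print("knob",(q.min(0)+q.max(0))/2,q[:,2].max())
E
```

```text
t: 23.32
tool_pos: [0.5524, 0.0988, 0.0525]
tool_rot: [3.128, -0.286, -0.003]
force: [0.3, 1.1, -0.5]
finger_gap: 0.474
t 23.32 pos [0.5524 0.0988 0.0525] board [18.0986 -0.0321 40.4918] F [ 0.2645  1.0749 -0.5084] Fb [np.float64(0.06530328656495077), np.float64(1.1050599172508615)] gap 0.04174271908363618 z [-0.0019 -0.0007 -1.    ] yaw -10.461034839087915
TIP board mm [18.1539 -0.0006 71.4917]
t: 24.2
tool_pos: [0.4742, 0.1139, 0.1755]
tool_rot: [-3.128, 0.285, -0.004]
force: [0.5, -0.5, -0.0]
finger_gap: 0.483
t 24.20 pos [0.4742 0.1139 0.1755] board [-61.5659   0.6762 163.5475] F [ 0.5302 -0.502  -0.0443] Fb [np.float64(0.6124112205292774), np.float64(-0.3975735734302574)] gap 0.042472765487054316 z [ 0.0028  0.0004 -1.    ] yaw -10.406332297370149
TIP board mm [-61.6481   0.6499 194.5474]
disc [18.0174 -0.9103 62.4832] [68.2608 67.3087 10.2165]
plane [ 0.3859 -0.3346] 64.33131069497472 4270 4698
knob [17.7172 -1.0885 88.0636] 92.1291575033878
```

View pics/side18.png

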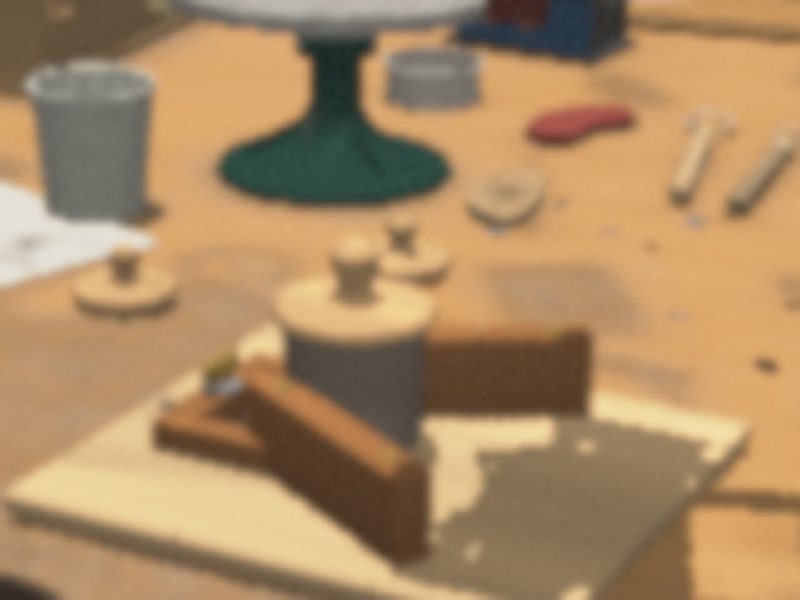

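View pics/wrist18.png

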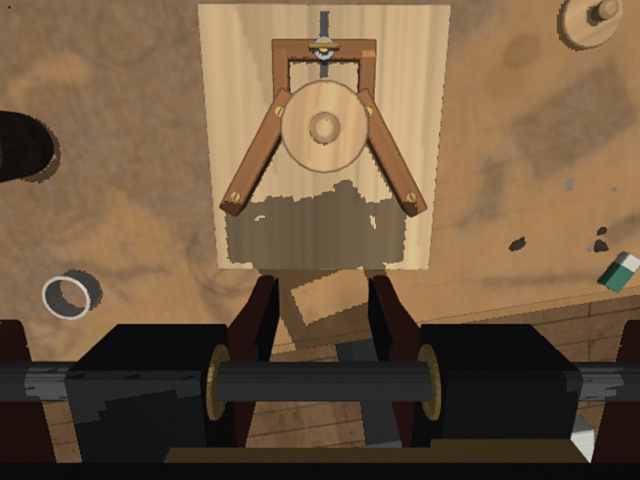

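View pics/top18.png

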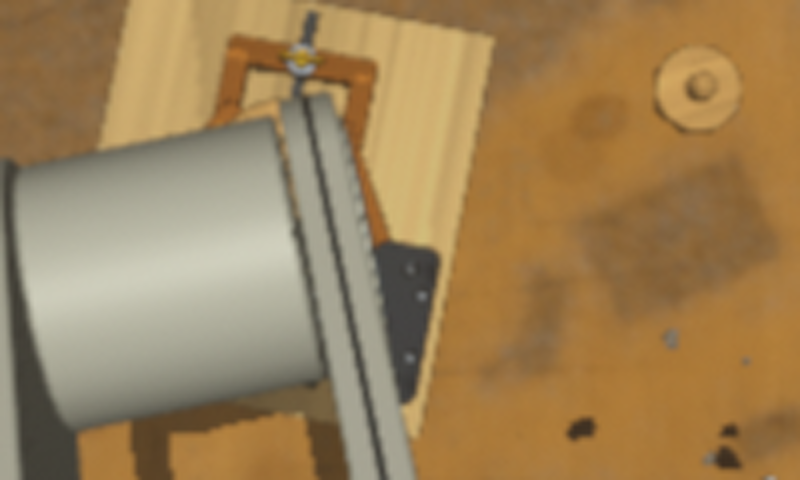

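The wrist view shows the lid centred on the pot at (324,127), between the fences. The disc top is 64.3 mm above the board, level within 0.4°, and the knob top is at 92 mm (91.5 expected). The bystanders in view are undisturbed, and the robot is clear.

```bash
python3 -c "
from bench import robot
print(robot.finish_job())"
```

```text
the job is handed in; nothing more can be done
None
```

The pot is wedged between both fences with the lid seated on it, knob up. The job was handed in at about 24.4 s of the 67 s allowed; the hand-in gave no verdict.

- **Pushing the pot:** I slid it along the board with the fingertips tilted and low, so they touched it about 33 mm above the board, below the fence tops. It came to bear about 17–18 mm ahead of the board's middle.
- **Pressing home:** The push read 12–13 N along the board axis, with sideways force under 1 N, for about half a second at the end. Before that it was 9–12 N with up to 4 N sideways. The highest total force I read was about 16 N.
- **Setting the lid:** I picked the largest lid up by its knob, lowered it until I felt 6 N, opened the fingers and backed away.

**Last checks:**
- The lid is level within about 0.4°. Its disc top is 64.3 mm and its knob top 92 mm above the board (91.5 mm expected when seated).
- The lid is centred within about 1 mm of the pot's measured centre.
- After the push, the rim of the pot was level within 0.4°.
- The eraser, ring cutter and dark pot were in place where visible. The wooden rib still looked in place in the side view. I did not measure any of them again.

**What disagreed:**
- **Fingertip position:** The fingertips seen in the cameras were about 31 mm short of the reported TCP. My first approach passed over the pot's rim without moving it. I then worked from the measured fingertip, and the lid touched down within 0.4 mm of the height this predicted.
- **Board axis:** The cameras differed by 1–2 mm on where the board's axis lies, and the measured pot centre scattered by about 2 mm sideways.

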